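Bearing temperature check on a pump rig

ROBOT

A 6-joint arm with a two-finger parallel gripper is mounted at the origin on the work surface. World frame = base frame: x ahead of the robot, y to its left, z up, the work surface at z = 0. Lengths are in m, angles in rad, forces in N, time in s.
With the tool pointing down it reaches from about 0.35 to 0.875 m from the base axis. Payload 4.2 kg.
Tool frame: the origin (TCP) lies at the very end of the fingers, on their centre line; the grasp point (between the pads) lies 19 mm behind it (arm.grip_depth is the distance from the TCP to the grasp point, in m); z points along the fingers, y is the direction in which the jaws open and shut (so a half turn about z gives the same grasp; the last joint's range is limited). The gripper opens to 85 mm and grips with 20 to 120 N. Pads are 22 mm wide; open, the fingers measure 114 mm over their backs; the gripper's body (76 mm by 85 mm) begins 54 mm behind the grasp point. The pads swing forward as they close: fully open they stand 13 mm farther back than shut.
Start: joints at [-1.054, 0.385, 0.008, 0, -1.194, -0.259], TCP at [0.159, -0.604, 0.231] pointing down, gripper open.
Joint ranges: [-3.14, 3.14], [-1.21, 2.06], [-1.07, 1.41], [-3.16, 2.05], [-2.99, -0.16], [-3.1, 3.1]. Speed limits (rad/s): [2.79, 2.79, 3.14, 3.14, 3.14, 3.14].

INTERFACE

Orientations are given as a rotation vector (axis times angle).
In Python, from plant import telemetry, snapshot, camera_info, sign_off, arm gives the robot as it stands.
- The arm moves only by the tool send_rows, never from a script. Its argument "deltas" is a list of rows, each an object with "delta_pos": the shift along the tool's x, y, z in cm, a list of three; "delta_rot": the turn, a rotation vector about the tool's x, y, z in rad, a list of three; "fingers": the finger opening in cm, from 0 to 8.54. A call has 1 to 8 rows; each row is the pose to reach, as a shift and turn from the pose measured when the call began, along the tool's axes at that moment; what a row does not reach only later rows make up. A row lasts 1/12 s, in which the tool goes at most 41.7 mm and 7.16 degrees, less where a joint would pass 70% of its speed; a pose out of reach is approached as far as the arm can. A call with a gripper value outside its range is refused whole. The fingers move at their own pace and stop on an object; "newtons" is the grip in N (left out, the last holds). Time passes only in rows, so rows that repeat a pose let the fingers close. It gives the time, the measured TCP pose, the force and the opening at its end, in the units of the state.
- telemetry.read_state(): the state, without advancing time (a new reading comes with each control period).
- snapshot(name): name is "scene" or "top"; returns (picture, depth): 420x560x3 uint8, red, green, blue; 420x560 float32, m along the optical axis (not along the pixel's ray), 0 where there is no reading.
- camera_info(name): a dict with "K" (3x3 intrinsics, pixels), "R" (3x3) and "t" (3): a world point X has camera coordinates R X + t. Camera axes: x right, y down, z forward; pixel columns grow to the right and rows downward; lengths in m; the calibration is good to about 2 mm. A picture is of the moment at which its call begins. camera_info takes no time and is no camera call.
- sign_off(): hands the job in, once; it reports no verdict.
The state is a dict: "t": time; "joint_pos": joint angles; "qvel": joint speeds; "effort": joint torques, N m; "tool_pos": TCP position; "tool_rot": TCP orientation; "force": force on the tool from outside, world axes, zero at the start; "moment": the same for the moment, N m; "gripper_width": finger opening in m.
Only numpy, scipy, OpenCV 4.12 (cv2) and the standard library are available. Lean on these libraries where they do the work, as an engineer would, in place of code of your own. Each camera call takes 0.05 s, during which the arm holds its last target.

TASK

Stop the pump by taking the lever through its Z-shaped gate from the green end to the red end, and only then slide the clear guard fully open, to the left over the blue motor. Take the infrared thermometer from its holder, aim its nose at the centre of the black measuring spot on the bearing housing from about 10 cm away and hold it steady there for two seconds, then stand it back down in its holder and let go. Leave the guard open and the lever at the red end, and do not disturb the other things on the bench.

Things in the scene. Friction and masses are not known exactly. Their poses are not given: they have to be found in the camera images.
- console: grey steel control stand 140 x 120 x 100 mm, fixed; origin at the centre of its underside, x towards its far side, y to its left, z up. Its top plate (z = 100 mm) has a Z-shaped gate slot, 15 mm wide, that guides the lever's 10 mm stick: from the run end (green mark) along the left track to the middle, across to the right track, then along that to the stop end (red mark)
- gate_centre (a point): middle of the gate's cross slot at plate level, on the console's centre line, 100 mm above the bench. At plate level, in the console's axes, the slot's centre line runs from x = -26, y = +14 mm (run end) to x = 0, y = +14, then to x = 0, y = -14, then to x = +26, y = -14 mm (stop end): away, to the right, away again
- lever_knob (a point): centre of the lever's black ball knob, 36 mm diameter. It swings about a pivot on the console's centre line 30 mm above the bench, 155 mm from it: 185 mm high when upright, and it moves 2.2 times as far as the stick at plate level, so the gate's legs are 57 mm away, 62 mm across, 57 mm away at the knob. The lever stays where it is left; about 2 N at the knob moves it
- lever_fore (a joint): lean of the lever along the console's x, rad, plus is towards the far side: -0.36 at the run end, 0 in the cross slot, +0.36 at the stop end (0.04 play). It starts anywhere from -0.36 to -0.17, in the left track
- lever_side (a joint): lean of the lever along the console's y, rad, plus is to the left: +0.20 in the left track, -0.20 in the right track (0.04 play)
- rig: pump rig, fixed: blue motor on the left (+y), aluminium bearing housing in the middle, grey and brass pump on the right, on a base 460 mm long (y from -220 to +240), 170 mm deep, 62 mm high; motor and pump reach up to 215 mm. Origin under the bearing housing at bench level, x away from the robot, y to the left. Its nearest face, the guard's front, is at x = -91 mm
- spot: black matt measuring spot, a 40 mm disc on the bearing housing's sloping flat, behind the guard while that is shut; origin at its centre, 183 mm above the bench, 47 mm before the rig's origin; z is its outward normal, towards the robot and 35 degrees upwards. An infrared thermometer may look up to 45 degrees off the normal, so a level look from straight in front is good
- guard (a joint): travel of the guard along the rig's +y, m: 0 shut (over the spot), 0.13 fully open (over the motor). Starts within 0.012 of shut. Friction about 3 N; it stays where it is left
- guard_handle (a point): middle of the handle on the guard's top: a dark round bar, 14 mm diameter, 80 mm long, lying along the rig's x, its axis 276 mm above the bench and 38 mm over the guard's top sheet (238 mm), on two end posts. Push it from its right side or pinch it. The guard is a hood of clear sheet with yellow edges, 130 mm wide (y), from 91 mm before to 114 mm behind the rig's origin
- thermometer: pistol-shaped infrared thermometer, 155 mm tall, 0.24 kg, upright in its holder; origin at the centre of its foot's underside, x the way the nose points, z up. Black foot 44 x 36 x 18 mm and handle, light grey barrel 36 mm wide, 40 mm high, from x = -42 to +66 mm, then a black nose to x = 88 mm. It is on and reads continuously along the barrel's axis (z = 135 mm); no trigger needed
- nose (a point): centre of the front of the thermometer's nose, 88 mm ahead of and 135 mm above its origin, same axes as the thermometer
- barrel_grip (a point): point on the thermometer's barrel axis over its centre of mass, 10 mm ahead of and 135 mm above its origin; grasp the barrel here from above, across its 36 mm width
- dock: black thermometer holder, fixed: base 110 x 95 x 8 mm with an open-topped pocket 66 (x) x 56 mm (y) inside, walls 4 mm thick up to 54 mm above the bench; origin at the centre of its underside. The thermometer's foot stands on the pocket's floor, nose along the holder's x to within 0.1 rad
- dock_floor (a point): centre of the floor of the holder's pocket, 8 mm above the bench, same axes as the holder
- wrench: bystander: steel wrench 180 mm long, lying flat
- ratchet: bystander: ratchet 200 mm long with black grip, lying, 26 mm high
- screwdriver: bystander: screwdriver 190 mm long with green handle, lying
- manifold: bystander: aluminium block 90 x 75 x 70 mm with two steel plugs on top (88 mm high)
- coupling: bystander: steel hose coupling standing up, 42 mm diameter, 62 mm high
- spray_can: bystander: spray can standing up, 60 mm diameter, 180 mm high
- junction_box: bystander: white box 160 x 110 x 62 mm
There are look-alikes about, which are no part of the job. Leave any purple look-alike of the thermometer alone.

How it is judged:
By the outcome, as a careful person would: the job done as asked, in the order asked, and still so for the second after the job is handed in, with the robot touching nothing.
It also fails if it takes over 69 s, if anything falls off the work surface, if the arm or the gripper's body presses on something with over 40 N, if the wrist force passes 120 N, or if a joint passes its speed limit or range.

## Working session

There is one attempt and no reset: what is moved stays moved. The work goes in short steps, Python scripts to look and compute and a tool call to move; the robot and the scene stay as the last step left them, time stands still between calls to the robot, and variables do not carry over. Pictures are saved under pics/ and viewed, and the job is handed in when it is done.

Besides the shell and the picture viewer there is one more tool, called after "Emit:" as name([rows], argument=value, ...), one row to a line, values as JSON. send_rows: Moves the arm, as the interface text tells. Its arguments: {"type":"object","properties":{"deltas":{"type":"array"},"newtons":{"type":"number"}},"required":["deltas"]}

```bash
ls; mkdir -p pics; python3 - <<'E'
from plant import telemetry, snapshot, camera_info, arm
import cv2,numpy as np
print(telemetry.read_state()); print([a for a in dir(arm) if a[0]!='_'])
for n in ("scene","top"):
    p,d=snapshot(n); c=camera_info(n); print(n,c)
    cv2.imwrite(f"pics/{n}0.png",p[:,:,::-1]); np.savez(f"{n}0.npz",p=p,d=d)
E
```

```text
pics
{'t': 0.0, 'joint_pos': array([-1.05444468e+00,  3.85565305e-01,  6.60213515e-03, -5.29079593e-04,
       -1.19399868e+00, -2.58609565e-01]), 'qvel': array([-2.57088632e-04, -2.26497224e-05, -2.43082216e-03,  9.70304726e-04,
        1.50559674e-04, -1.78285676e-04]), 'effort': array([-2.77625850e-04, -3.92285728e+01,  1.88398200e+01,  4.18623358e+00,
       -4.66725411e-03, -9.69663176e-07]), 'tool_pos': array([ 0.15918767, -0.60376911,  0.23020257]), 'tool_rot': array([ 0.40338968, -3.11521892, -0.00344089]), 'force': array([ 0.61757392, -0.55912581, -0.55047417]), 'moment': array([-0.00623338,  0.00530226,  0.01026755]), 'gripper_width': 0.08536309506160615}
['IKError', 'grip_depth']
scene {'K': array([[435.5618922 ,   0.        , 281.9788178 ],
       [  0.        , 435.5618922 , 210.14409166],
       [  0.        ,   0.        ,   1.        ]]), 'R': array([[ 0.64658738,  0.76283954,  0.00076673],
       [ 0.5052172 , -0.42747164, -0.74968232],
       [-0.57155956,  0.48512249, -0.66179743]]), 't': array([-0.36395033, -0.08451336,  1.55596751])}
top {'K': array([[488.37885787,   0.        , 275.46795696],
       [  0.        , 488.37885787, 208.88135297],
       [  0.        ,   0.        ,   1.        ]]), 'R': array([[ 0.00347727, -0.9998975 ,  0.01388866],
       [-0.99593437, -0.00471301, -0.08995841],
       [ 0.09001465, -0.01351939, -0.99584868]]), 't': array([0.0285406 , 0.4941424 , 1.85588312])}
```

View pics/scene0.png

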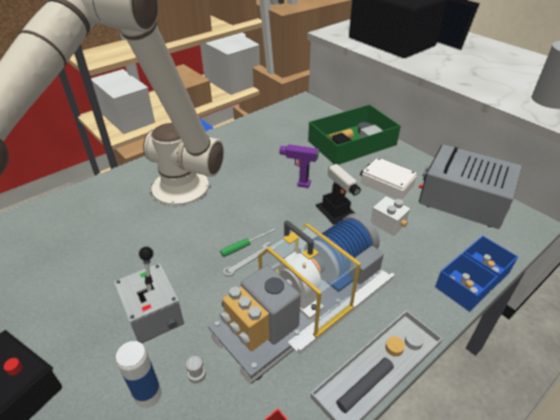

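View pics/top0.png

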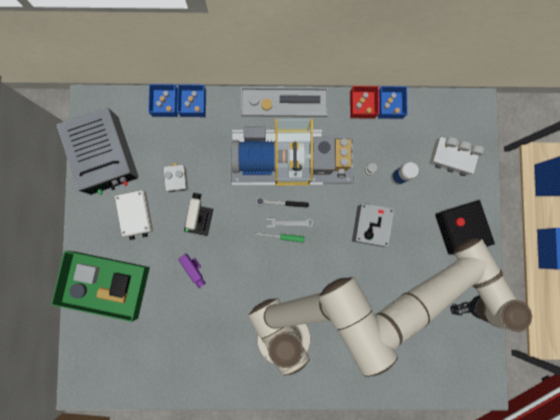

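The top view shows the console at (375,226), the rig at (290,158) with the guard handle at (296,158), the grey thermometer in its holder at (197,215), and the purple look-alike at (192,270). Next I'll look at crops and measure.

```bash
cat > h.py <<'E'
import numpy as np,cv2
from plant import camera_info
C={n:camera_info(n) for n in("scene","top")}
def proj(n,X):
    c=C[n];q=c["R"]@np.asarray(X,float)+c["t"];q=c["K"]@q;return q[:2]/q[2]
def ray(n,uv):
    c=C[n];d=np.linalg.inv(c["K"])@np.array([uv[0],uv[1],1.]);return -c["R"].T@c["t"],c["R"].T@d
def plane(n,uv,z):
    o,d=ray(n,uv);return o+d*(z-o[2])/d[2]
def deep(n,uv,dep):
    o,d=ray(n,uv);return o+d*dep
def tri(u1,u2):
    o1,d1=ray("scene",u1);o2,d2=ray("top",u2)
    A=np.array([d1,-d2]).T;s=np.linalg.lstsq(A,o2-o1,rcond=None)[0]
    a=o1+d1*s[0];b=o2+d2*s[1];return (a+b)/2,np.linalg.norm(a-b)
def cloud(n,d):
    c=C[n];v,u=np.mgrid[:420,:560];P=np.stack([(u-c["K"][0,2])/c["K"][0,0]*d,(v-c["K"][1,2])/c["K"][1,1]*d,d],-1)
    return (P-c["t"])@c["R"]
E
python3 - <<'E'
from h import *
t=np.load("top0.npz");s=np.load("scene0.npz")
def crop(p,x0,y0,x1,y1,k): return cv2.resize(p[y0:y1,x0:x1,::-1],None,fx=k,fy=k,interpolation=cv2.INTER_CUBIC)
a=crop(t["p"],160,180,240,250,5);b=crop(t["p"],335,190,415,260,5)
cv2.imwrite("pics/c1.png",np.hstack([a,b]))
cv2.imwrite("pics/c2.png",crop(t["p"],225,115,365,195,5))
a=crop(s["p"],300,150,380,230,5);b=crop(s["p"],105,235,185,315,5)
cv2.imwrite("pics/c3.png",np.hstack([a,b]))
cv2.imwrite("pics/c4.png",crop(s["p"],250,210,390,310,5))
for n,q in(("top",t),("scene",s)):
    P=cloud(n,q["d"]);print(n,(q["d"]>0).mean())
    for uv in [(297,158),(265,155),(375,230),(197,212),(300,300),(190,258)]+[]: 
        print(uv,P[uv[1],uv[0]].round(3))
E
```

```text
top 0.996109693877551
(297, 158) [ 0.651 -0.04   0.237]
(265, 155) [0.666 0.07  0.209]
(375, 230) [ 0.411 -0.335  0.101]
(197, 212) [0.469 0.31  0.165]
(300, 300) [ 0.193 -0.033  0.495]
(190, 258) [0.306 0.336 0.138]
scene 0.9961139455782313
(297, 158) [0.272 0.313 0.127]
(265, 155) [0.041 0.355 0.   ]
(375, 230) [0.71  0.186 0.192]
(197, 212) [ 0.156 -0.027 -0.   ]
(300, 300) [ 0.704 -0.063  0.108]
(190, 258) [ 0.318 -0.153 -0.002]
```

View pics/c1.png

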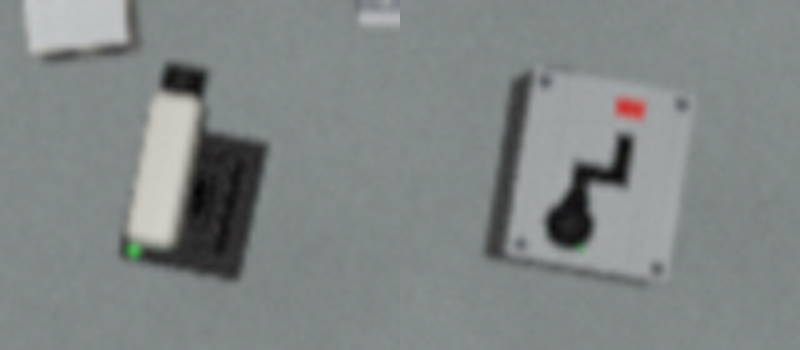

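View pics/c2.png

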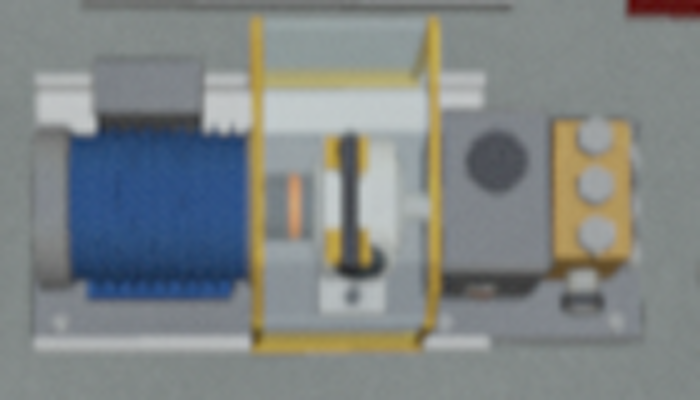

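View pics/c3.png

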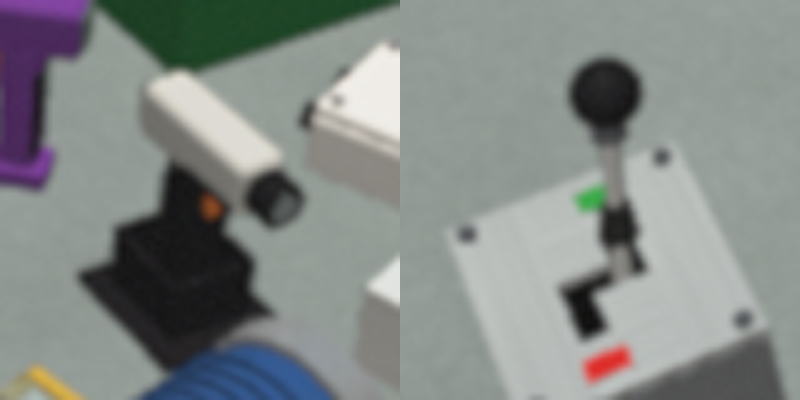

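View pics/c4.png

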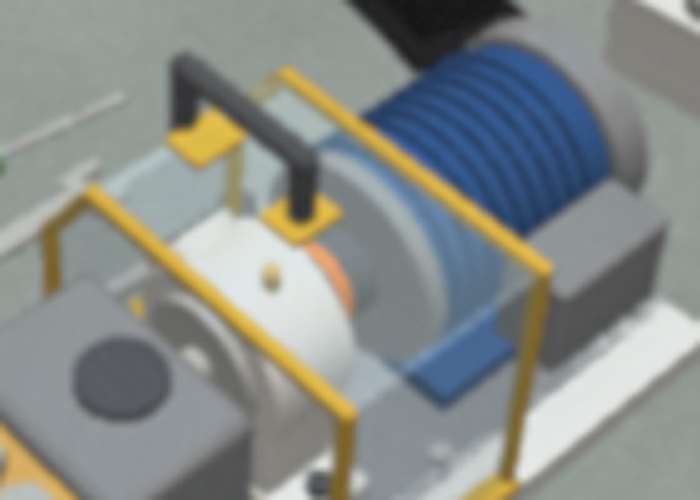

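The crops show:
- **Thermometer:** light-grey barrel in the black holder. It is the only grey one; the purple one at (192,270) top is to be left alone.
- **Lever:** the knob is at (449-80,233) top, near the green end.
- **Handle:** dark bar at about (295,157) top.
- **Spot:** dark, at about (299,167) top, under the handle.

Now the measuring.

```bash
python3 - <<'E'
from h import *
t=np.load("top0.npz");s=np.load("scene0.npz")
PT=cloud("top",t["d"]);PS=cloud("scene",s["d"])
def box(P,x0,x1,y0,y1,z0,z1):
    return (P[...,0]>x0)&(P[...,0]<x1)&(P[...,1]>y0)&(P[...,1]<y1)&(P[...,2]>z0)&(P[...,2]<z1)
# console
for nm,P in(("top",PT),("scene",PS)):
    m=box(P,.3,.6,-.5,-.22,.085,.115); q=P[m]; r=cv2.minAreaRect((q[:,:2]*1000).astype(np.float32)); print(nm,"console",r,q[:,2].mean(),m.sum())
    m=box(P,.3,.6,-.5,-.22,.15,.25); q=P[m]; print(" knob pts",m.sum(),q.min(0).round(3),q.max(0).round(3),q.mean(0).round(3))
    m=box(P,.5,.8,-.12,.06,.262,.30); q=P[m]; print(" handle",m.sum(),q.min(0).round(3),q.max(0).round(3)); 
    r=cv2.minAreaRect((q[:,:2]*1000).astype(np.float32));print("  ",r)
    m=box(P,.5,.8,-.12,.09,.228,.248); q=P[m]; r=cv2.minAreaRect((q[:,:2]*1000).astype(np.float32));print(" guard",r,q[:,2].mean(),q[:,:2].min(0),q[:,:2].max(0))
    m=box(P,.35,.6,.2,.4,.145,.175); q=P[m]; r=cv2.minAreaRect((q[:,:2]*1000).astype(np.float32));print(" barrel",r,q[:,2].mean())
    m=box(P,.35,.6,.2,.4,.045,.065); q=P[m]; r=cv2.minAreaRect((q[:,:2]*1000).astype(np.float32));print(" dockrim",r,q[:,2].mean())
    m=box(P,.35,.6,.2,.4,.005,.012); q=P[m]; r=cv2.minAreaRect((q[:,:2]*1000).astype(np.float32));print(" dockbase",r,q[:,2].mean(),m.sum())
# image shapes
def dark(p): return (p.max(2)<70)
for n,q,x0,y0,x1,y1 in(("top",t,365,222,382,240),("scene",s,137,240,157,262)):
    m=np.zeros((420,560),np.uint8);m[y0:y1,x0:x1]=dark(q["p"][y0:y1,x0:x1])
    m=cv2.morphologyEx(m,cv2.MORPH_OPEN,np.ones((5,5)))
    v,u=np.nonzero(m);print(n,"knob px",u.mean(),v.mean(),u.min(),u.max(),v.min(),v.max(),m.sum())
p=t["p"].astype(int)
for nm,m in(("red",(p[...,0]>170)&(p[...,1]<90)&(p[...,2]<90)),("green",(p[...,1]>130)&(p[...,0]<100)&(p[...,2]<110))):
    k,l,st,ce=cv2.connectedComponentsWithStats(m.astype(np.uint8))
    for i in range(1,k):
        if st[i,4]>1: print(nm,st[i],ce[i],plane("top",ce[i],.1).round(4))
E
```

```text
top console ((487.9427185058594, -351.4605407714844), (137.8533477783203, 270.97564697265625), 72.20238494873047) 0.10071027969259852 1112
 knob pts 104 [ 0.375 -0.458  0.156] [ 0.6   -0.278  0.2  ] [ 0.439 -0.328  0.185]
 handle 110 [ 0.609 -0.034  0.273] [ 0.701 -0.023  0.293]
   ((655.0489501953125, -28.92882537841797), (10.81949520111084, 92.10665130615234), 89.77357482910156)
 guard ((700.1702880859375, -27.91864013671875), (128.7895965576172, 182.2669677734375), 89.87635040283203) 0.23909878493000317 [ 0.60910682 -0.09249858] [0.79144229 0.03629426]
 barrel ((475.76483154296875, 326.3663635253906), (37.20301818847656, 131.6297149658203), 80.30027770996094) 0.16124994951019414
 dockrim ((509.265625, 338.2783203125), (201.68765258789062, 59.73677062988281), 24.756690979003906) 0.05546649300981147
 dockbase ((474.82318115234375, 300.5143737792969), (249.06829833984375, 197.16067504882812), 0.5551020503044128) 0.007765562714308397 570
scene console ((428.4068298339844, -333.74383544921875), (119.5998306274414, 143.80242919921875), 80.35057067871094) 0.09851576925259789 2188
 knob p
[... 2035 characters left out ...]
 [ 76 281   2   1   2] [ 76.5 281. ] [0.2217 0.7503 0.1   ]
green [ 98 280   2   1   2] [ 98.5 280. ] [0.2255 0.6713 0.1   ]
green [ 85 283   7   2   7] [ 88.         283.57142857] [0.2126 0.7086 0.1   ]
green [ 97 284   1   2   2] [ 97.  284.5] [0.2094 0.6761 0.1   ]
green [ 97 288   2   2   2] [ 97.5 288.5] [0.1951 0.6738 0.1   ]
green [ 96 291   1   3   3] [ 96. 292.] [0.1825 0.6787 0.1   ]
green [ 94 296   3   2   3] [ 95.         296.66666667] [0.1659 0.6817 0.1   ]
green [ 93 300   3   2   4] [ 94.25 300.75] [0.1513 0.6838 0.1   ]
green [101 300   5   4   9] [102.22222222 301.55555556] [0.1485 0.6551 0.1   ]
green [ 97 302   3   2   3] [ 98.         302.33333333] [0.1457 0.6702 0.1   ]
```

```bash
python3 - <<'E'
from h import *
t=np.load("top0.npz");s=np.load("scene0.npz")
PT=cloud("top",t["d"]);PS=cloud("scene",s["d"])
def box(P,x0,x1,y0,y1,z0,z1):
    return (P[...,0]>x0)&(P[...,0]<x1)&(P[...,1]>y0)&(P[...,1]<y1)&(P[...,2]>z0)&(P[...,2]<z1)
def rect(nm,q):
    if len(q)>3: print(nm,len(q),[np.round(v,1) for v in cv2.minAreaRect((q[:,:2]*1000).astype(np.float32))],q.mean(0).round(4),q.min(0).round(3),q.max(0).round(3))
for nm,P,pic in(("top",PT,t["p"]),("scene",PS,s["p"])):
    br=pic.max(2)
    rect(nm+" console",P[box(P,.3,.53,-.43,-.22,.092,.108)])
    k=P[box(P,.33,.5,-.4,-.25,.165,.22)];rect(" knob",k)
    A=np.c_[2*k,np.ones(len(k))];sol=np.linalg.lstsq(A,(k**2).sum(1),rcond=None)[0];print("  sphere",sol[:3].round(4),np.sqrt(sol[3]+sol[:3]@sol[:3]))
    # fixed radius fit
    from scipy.optimize import least_squares
    f=least_squares(lambda c:np.linalg.norm(k-c,axis=1)-.018,k.mean(0)-[0,0,.01],loss='soft_l1',f_scale=.002);print("  sphere r18",f.x.round(4),np.abs(f.fun).mean())
    b=box(P,.35,.6,.26,.4,.11,.18)
    rect(" barrel light",P[b&(br>130)]); rect(" barrel all",P[b])
    rect(" nose dark",P[b&(br<80)])
    rect(" rim",P[box(P,.36,.56,.24,.40,.047,.060)&(br<90)]); rect(" base",P[box(P,.36,.56,.2,.40,.0035,.013)&(br<90)])
    w=P[box(P,.53,.72,-.12,.06,.13,.235)&(br<60)];rect(" spot?",w)
E
```

```text
top console 981 [array([ 432.7, -334.7]), array([122.6, 140.8]), np.float64(80.1)] [ 0.4345 -0.3355  0.1005] [ 0.356 -0.404  0.092] [ 0.511 -0.264  0.108]
 knob 80 [array([ 390.9, -293.9]), array([32.8, 31.9]), np.float64(89.7)] [ 0.3916 -0.2928  0.1884] [ 0.375 -0.31   0.176] [ 0.407 -0.278  0.2  ]
  sphere [ 0.3916 -0.2942  0.1825] 0.01505794635890627
  sphere r18 [ 0.3916 -0.2953  0.1772] 0.0021278602467066465
 barrel light 298 [array([464.1, 329. ]), array([ 36. , 107.8]), np.float64(79.9)] [0.4638 0.3282 0.1629] [0.412 0.304 0.148] [0.519 0.353 0.175]
 barrel all 406 [array([475.7, 325.9]), array([ 38.2, 131.6]), np.float64(79.9)] [0.473  0.3242 0.1595] [0.409 0.3   0.112] [0.541 0.353 0.175]
 nose dark 51 [array([479.3, 319.6]), array([ 29.4, 116.6]), np.float64(87.4)] [0.5156 0.3141 0.1509] [0.421 0.302 0.112] [0.538 0.332 0.167]
 rim 32 [array([449.6, 308.8]), array([26.3, 73.7]), np.float64(78.5)] [0.4459 0.3064 0.0546] [0.414 0.293 0.048] [0.485 0.329 0.059]
 base 187 [array([452.6, 328. ]), array([ 94.1, 107.6]), np.float64(77.9)] [0.4445 0.3078 0.0083] [0.393 0.275 0.004]
[... 442 characters left out ...]

 barrel light 255 [array([467.7, 325. ]), array([ 36.3, 133.1]), np.float64(79.1)] [0.4631 0.3242 0.1597] [0.401 0.303 0.126] [0.531 0.353 0.167]
 barrel all 554 [array([470. , 323.8]), array([ 37.7, 138. ]), np.float64(79.1)] [0.4758 0.3171 0.1504] [0.401 0.298 0.11 ] [0.539 0.353 0.167]
 nose dark 110 [array([490.5, 310.1]), array([98.8, 27.2]), np.float64(6.0)] [0.5047 0.3112 0.1408] [0.44 0.3  0.11] [0.539 0.329 0.16 ]
 rim 132 [array([449.6, 327.4]), array([66.2, 75. ]), np.float64(77.9)] [0.46   0.3197 0.0521] [0.408 0.289 0.047] [0.491 0.359 0.06 ]
 base 208 [array([449. , 326.7]), array([ 92.4, 107.9]), np.float64(79.6)] [0.4612 0.3045 0.0074] [0.391 0.274 0.004] [0.5   0.367 0.013]
```

```bash
cat >> h.py <<'E'
from scipy.spatial.transform import Rotation as Ro
from plant import telemetry, arm
def rotdown(a): # tool down, tool y at world angle a
    y=np.array([np.cos(a),np.sin(a),0]);z=np.array([0,0,-1.]);return Ro.from_matrix(np.c_[np.cross(y,z),y,z])
def goto(p,R=None):
    s=telemetry.read_state();R0=Ro.from_rotvec(s["tool_rot"])
    dp=R0.inv().apply(np.asarray(p)-s["tool_pos"])*100
    dr=(R0.inv()*R).as_rotvec() if R is not None else np.zeros(3)
    print("pos",dp.round(2),"rot",dr.round(3),"rows",(np.linalg.norm(dp)/4.17).round(1),(np.linalg.norm(dr)/.125).round(1))
def st():
    s=telemetry.read_state();print({k:(np.round(v,3)) for k,v in s.items() if k in("t","joint_pos","tool_pos","force","gripper_width")}, Ro.from_rotvec(s["tool_rot"]).as_matrix().round(3).tolist())
A=np.deg2rad
con=np.array([.431,-.334]);cy=A(-9.8)
E
python3 - <<'E'
from h import *
print(arm.grip_depth)
goto([.390,-.295,.27],rotdown(A(80.2)))
t=np.load("top0.npz");P=cloud("top",t["d"])
m=(abs(P[...,0]-.6)<.12)&(P[...,1]<-.36)&(P[...,1]>-.5)&(P[...,2]>.15);q=P[m];print(q.mean(0),q.min(0),q.max(0))
# rig base
for nm in("top","scene"):
    z=np.load(nm+"0.npz");P=cloud(nm,z["d"])
    m=(P[...,0]>.5)&(P[...,0]<.85)&(P[...,1]<.3)&(P[...,1]>-.35)&(P[...,2]>.05)&(P[...,2]<.07);q=P[m]
    print(nm,cv2.minAreaRect((q[:,:2]*1000).astype(np.float32)),np.percentile(q,[0.5,99.5],axis=0).round(3).tolist())
    m=(P[...,0]>.5)&(P[...,0]<.85)&(P[...,1]<.3)&(P[...,1]>-.35)&(P[...,2]>.03);q=P[m]
    print(" all",np.percentile(q,[0.5,99.5],axis=0).round(3).tolist())
E
```

```text
0.0187
pos [-30.18  23.99  -3.92] rot [ 0.002 -0.001  0.429] rows 9.3 3.4
[ 0.62128052 -0.4426601   0.17726169] [ 0.59360715 -0.4744613   0.15018803] [ 0.65189985 -0.41589197  0.19270558]
top ((670.2908935546875, -67.02206420898438), (561.916259765625, 256.5910339355469), 79.69493103027344) [[0.584, -0.346, 0.051], [0.787, 0.197, 0.07]]
 all [[0.512, -0.336, 0.052], [0.788, 0.193, 0.285]]
scene ((713.5332641601562, -105.04278564453125), (609.25146484375, 214.33082580566406), 64.06825256347656) [[0.501, -0.347, 0.051], [0.789, 0.195, 0.069]]
 all [[0.502, -0.341, 0.034], [0.789, 0.187, 0.281]]
```

Emit:
send_rows([
  {"delta_pos":[-3,2.4,-2],"delta_rot":[0,0,0.1],"fingers":8.5},
  {"delta_pos":[-7,5.5,-3.9],"delta_rot":[0,0,0.2],"fingers":8.5},
  {"delta_pos":[-10,8,-3.9],"delta_rot":[0,0,0.3],"fingers":8.5},
  {"delta_pos":[-13.5,10.7,-3.9],"delta_rot":[0,0,0.429],"fingers":8.5},
  {"delta_pos":[-17,13.5,-3.9],"delta_rot":[0,0,0.429],"fingers":8.5},
  {"delta_pos":[-20,16,-3.9],"delta_rot":[0,0,0.429],"fingers":8.5},
  {"delta_pos":[-23,18.3,-3.9],"delta_rot":[0,0,0.429],"fingers":8.5},
  {"delta_pos":[-26,20.7,-3.9],"delta_rot":[0,0,0.429],"fingers":8.5},
])

```text
t: 0.77
tool_pos: [0.3522, -0.344, 0.2695]
tool_rot: [-0.269, -3.129, -0.003]
force: [0.5, -0.1, 1.3]
gripper_width: 0.085
```

```bash
python3 - <<'E'
from h import *
st();goto([.390,-.295,.27],rotdown(A(80.2)));goto([.390,-.295,.155],rotdown(A(80.2)))
E
```

```text
{'t': np.float64(0.767), 'joint_pos': array([-0.444,  0.13 , -0.242, -0.002, -1.201, -1.298]), 'tool_pos': array([ 0.352, -0.344,  0.27 ]), 'force': array([ 0.543, -0.102,  1.329]), 'gripper_width': np.float64(0.085)} [[-0.985, 0.171, -0.001], [0.171, 0.985, 0.002], [0.001, 0.002, -1.0]]
pos [-2.89  5.47 -0.04] rot [ 0.002 -0.001 -0.001] rows 1.5 0.0
pos [-2.91  5.45 11.46] rot [ 0.002 -0.001 -0.001] rows 3.1 0.0
```

Emit:
send_rows([
  {"delta_pos":[-1.5,2.7,0],"delta_rot":[0,0,0],"fingers":8.5},
  {"delta_pos":[-2.9,5.45,0],"delta_rot":[0,0,0],"fingers":8.5},
  {"delta_pos":[-2.9,5.45,0],"delta_rot":[0,0,0],"fingers":8.5},
  {"delta_pos":[-2.9,5.45,3],"delta_rot":[0,0,0],"fingers":8.5},
  {"delta_pos":[-2.9,5.45,6],"delta_rot":[0,0,0],"fingers":8.0},
  {"delta_pos":[-2.9,5.45,9],"delta_rot":[0,0,0],"fingers":7.5},
  {"delta_pos":[-2.9,5.45,11.4],"delta_rot":[0,0,0],"fingers":7.0},
  {"delta_pos":[-2.9,5.45,11.4],"delta_rot":[0,0,0],"fingers":7.0},
], newtons=25)

```text
t: 1.43
tool_pos: [0.3862, -0.2934, 0.1506]
tool_rot: [-0.271, -3.118, -0.01]
force: [-0.5, -0.2, -0.2]
gripper_width: 0.0702
```

```bash
python3 - <<'E'
from h import *
from plant import snapshot
st()
for n,(x0,y0,x1,y1) in(("scene",(85,200,205,320)),("top",(325,170,445,290))):
    p,d=snapshot(n);globals()[n]=cv2.resize(p[y0:y1,x0:x1,::-1],None,fx=3.3,fy=3.3,interpolation=cv2.INTER_CUBIC)
cv2.imwrite("pics/k1.png",np.hstack([scene,top]))
E
```

```text
{'t': np.float64(1.433), 'joint_pos': array([-0.316,  0.235, -0.433, -0.004, -0.916, -1.425]), 'tool_pos': array([ 0.386, -0.293,  0.151]), 'force': array([-0.547, -0.221, -0.164]), 'gripper_width': np.float64(0.07)} [[-0.985, 0.172, -0.011], [0.172, 0.985, 0.007], [0.012, 0.005, -1.0]]
```

View pics/k1.png

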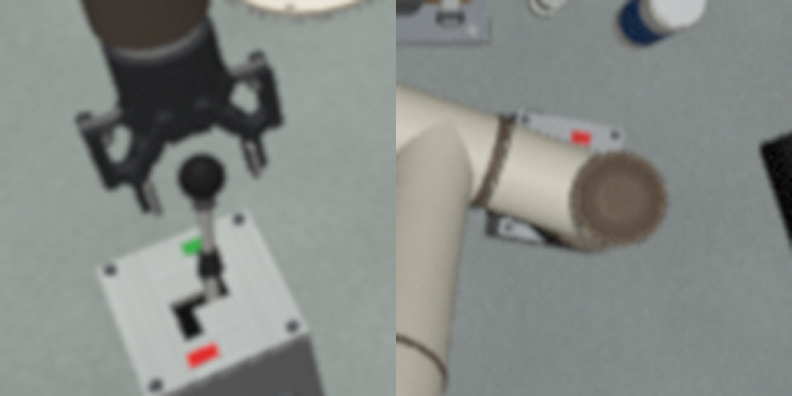

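The knob (scene crop about (200,175)) lies between the open fingers. Closing on it.

Emit:
send_rows([
  {"delta_pos":[-0.3,-0.1,-0.2],"delta_rot":[0,0,0],"fingers":6},
  {"delta_pos":[-0.3,-0.1,-0.2],"delta_rot":[0,0,0],"fingers":5},
  {"delta_pos":[-0.3,-0.1,-0.2],"delta_rot":[0,0,0],"fingers":4.2},
  {"delta_pos":[-0.3,-0.1,-0.2],"delta_rot":[0,0,0],"fingers":4},
  {"delta_pos":[-0.3,-0.1,-0.2],"delta_rot":[0,0,0],"fingers":3.2},
  {"delta_pos":[-0.3,-0.1,-0.2],"delta_rot":[0,0,0],"fingers":3.2},
  {"delta_pos":[-0.3,-0.1,-0.2],"delta_rot":[0,0,0],"fingers":3.2},
], newtons=25)

```text
t: 2.12
tool_pos: [0.3929, -0.2969, 0.1585]
tool_rot: [-0.268, -3.129, -0.002]
force: [0.0, 3.4, 6.5]
gripper_width: 0.0344
```

```bash
python3 - <<'E'
from h import *
st();s=telemetry.read_state();c,si=np.cos(cy),np.sin(cy)
d=s["tool_pos"][:2]-con;print("console local",d@[c,si],d@[-si,c])
E
```

```text
{'t': np.float64(2.117), 'joint_pos': array([-3.170e-01,  2.320e-01, -4.140e-01, -1.000e-03, -9.260e-01,
       -1.424e+00]), 'tool_pos': array([ 0.393, -0.297,  0.159]), 'force': array([0.028, 3.387, 6.468]), 'gripper_width': np.float64(0.034)} [[-0.985, 0.17, -0.001], [0.17, 0.985, 0.002], [0.002, 0.001, -1.0]]
console local -0.043883478079050596 0.030112686392250357
```

Emit:
send_rows([
  {"delta_pos":[-0.6,0,-0.15],"delta_rot":[0,0,0],"fingers":3.2},
  {"delta_pos":[-1.3,0,-0.3],"delta_rot":[0,0,0],"fingers":3.2},
  {"delta_pos":[-2.0,0,-0.4],"delta_rot":[0,0,0],"fingers":3.2},
  {"delta_pos":[-2.7,0,-0.5],"delta_rot":[0,0,0],"fingers":3.2},
  {"delta_pos":[-3.4,0,-0.55],"delta_rot":[0,0,0],"fingers":3.2},
  {"delta_pos":[-4.0,0,-0.6],"delta_rot":[0,0,0],"fingers":3.2},
  {"delta_pos":[-4.3,0,-0.6],"delta_rot":[0,0,0],"fingers":3.2},
  {"delta_pos":[-4.3,0,-0.6],"delta_rot":[0,0,0],"fingers":3.2},
])

```text
t: 2.78
tool_pos: [0.4368, -0.3044, 0.1643]
tool_rot: [0.268, 3.13, 0.002]
force: [0.6, 1.1, 1.5]
gripper_width: 0.0346
```

```bash
cat >> h.py <<'E'
def loc():
    s=telemetry.read_state();c,si=np.cos(cy),np.sin(cy)
    d=s["tool_pos"][:2]-con;print("console local",d@[c,si],d@[-si,c])
def pic(name,regs,k):
    from plant import snapshot
    out=[]
    for n,x0,y0,x1,y1 in regs:
        p,d=snapshot(n);np.savez(n+"L.npz",p=p,d=d);out.append(cv2.resize(p[y0:y1,x0:x1,::-1],None,fx=k,fy=k,interpolation=cv2.INTER_CUBIC))
    cv2.imwrite("pics/"+name+".png",np.hstack(out))
E
python3 - <<'E'
from h import *
st();loc();pic("k2",[("scene",85,200,205,320)],4)
E
```

```text
{'t': np.float64(2.783), 'joint_pos': array([-3.040e-01,  2.890e-01, -3.160e-01, -1.000e-03, -9.660e-01,
       -1.436e+00]), 'tool_pos': array([ 0.437, -0.304,  0.164]), 'force': array([0.589, 1.084, 1.481]), 'gripper_width': np.float64(0.035)} [[-0.985, 0.17, 0.0], [0.17, 0.985, 0.001], [-0.0, 0.001, -1.0]]
console local 0.0006502779035053147 0.030122620045657102
```

View pics/k2.png

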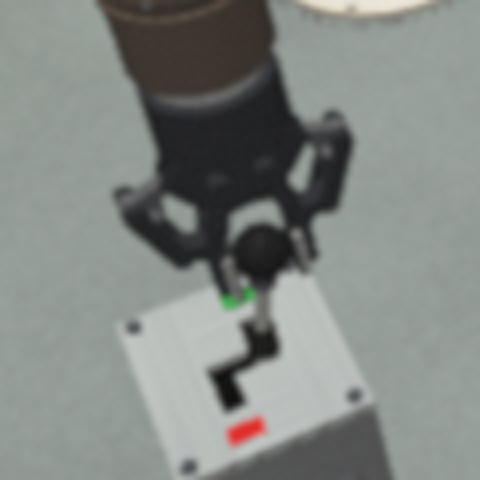

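The stick is at the cross slot's left corner (crop (265,345)). Now moving across to the right.

Emit:
send_rows([
  {"delta_pos":[0,-0.7,-0.1],"delta_rot":[0,0,0],"fingers":3.2},
  {"delta_pos":[0,-1.5,-0.2],"delta_rot":[0,0,0],"fingers":3.2},
  {"delta_pos":[0,-2.4,-0.3],"delta_rot":[0,0,0],"fingers":3.2},
  {"delta_pos":[0,-3.3,-0.3],"delta_rot":[0,0,0],"fingers":3.2},
  {"delta_pos":[0,-4.2,-0.2],"delta_rot":[0,0,0],"fingers":3.2},
  {"delta_pos":[0,-5.1,-0.1],"delta_rot":[0,0,0],"fingers":3.2},
  {"delta_pos":[0,-5.9,0],"delta_rot":[0,0,0],"fingers":3.2},
  {"delta_pos":[0,-6.0,0],"delta_rot":[0,0,0],"fingers":3.2},
])

```text
t: 3.5
tool_pos: [0.4269, -0.3648, 0.1641]
tool_rot: [0.269, 3.128, 0.0]
force: [2.4, 2.8, 2.7]
gripper_width: 0.0346
```

```bash
python3 - <<'E'
from h import *
st();loc();pic("k3",[("scene",85,200,205,320)],4)
E
```

```text
{'t': np.float64(3.5), 'joint_pos': array([-4.190e-01,  3.350e-01, -2.480e-01, -1.000e-03, -9.860e-01,
       -1.323e+00]), 'tool_pos': array([ 0.427, -0.365,  0.164]), 'force': array([2.355, 2.81 , 2.718]), 'gripper_width': np.float64(0.035)} [[-0.985, 0.171, 0.002], [0.171, 0.985, 0.0], [-0.002, 0.0, -1.0]]
console local 0.0011847707958647198 -0.031041579236249117
```

View pics/k3.png

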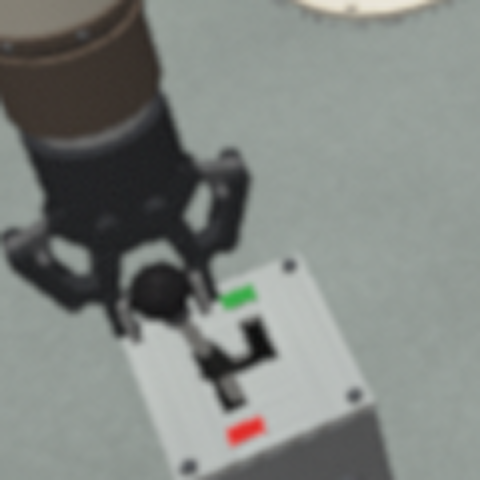

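The lever is in the right track at the cross (crop (215,370)). Now moving away to the red end.

Emit:
send_rows([
  {"delta_pos":[-0.7,0,0],"delta_rot":[0,0,0],"fingers":3.2},
  {"delta_pos":[-1.5,0,0.1],"delta_rot":[0,0,0],"fingers":3.2},
  {"delta_pos":[-2.3,0,0.2],"delta_rot":[0,0,0],"fingers":3.2},
  {"delta_pos":[-3.1,0,0.35],"delta_rot":[0,0,0],"fingers":3.2},
  {"delta_pos":[-3.9,0,0.5],"delta_rot":[0,0,0],"fingers":3.2},
  {"delta_pos":[-4.7,0,0.7],"delta_rot":[0,0,0],"fingers":3.2},
  {"delta_pos":[-5.4,0,0.95],"delta_rot":[0,0,0],"fingers":3.2},
  {"delta_pos":[-5.6,0,1.0],"delta_rot":[0,0,0],"fingers":3.2},
])

```text
t: 4.22
tool_pos: [0.4834, -0.3744, 0.1535]
tool_rot: [0.268, 3.128, -0.0]
force: [-1.6, -0.3, 2.6]
gripper_width: 0.0346
```

```bash
python3 - <<'E'
from h import *
st();loc();pic("k4",[("scene",85,200,205,320)],4)
E
```

```text
{'t': np.float64(4.217), 'joint_pos': array([-3.950e-01,  4.240e-01, -1.370e-01, -1.000e-03, -1.008e+00,
       -1.347e+00]), 'tool_pos': array([ 0.483, -0.374,  0.153]), 'force': array([-1.641, -0.28 ,  2.621]), 'gripper_width': np.float64(0.035)} [[-0.985, 0.17, 0.002], [0.17, 0.985, -0.0], [-0.002, 0.0, -1.0]]
console local 0.058468629991626976 -0.030899463167113245
```

View pics/k4.png

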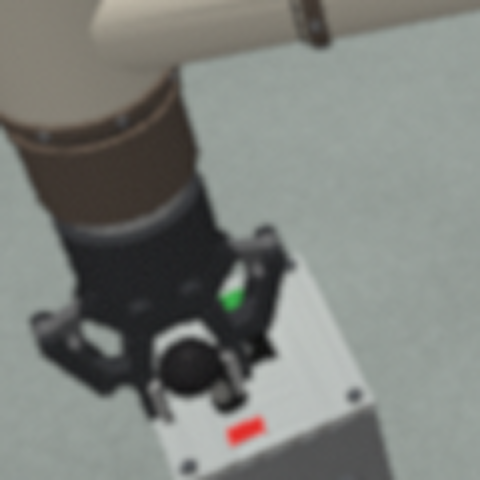

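Emit:
send_rows([
  {"delta_pos":[-0.25,0,0.05],"delta_rot":[0,0,0],"fingers":3.2},
  {"delta_pos":[-0.5,0,0.1],"delta_rot":[0,0,0],"fingers":3.2},
  {"delta_pos":[-0.5,0,0.1],"delta_rot":[0,0,0],"fingers":3.2},
])

```text
t: 4.52
tool_pos: [0.4881, -0.375, 0.1517]
tool_rot: [0.269, 3.129, 0.001]
force: [-0.5, -0.0, -1.1]
gripper_width: 0.0345
```

```bash
python3 - <<'E'
from h import *
st();loc()
E
```

```text
{'t': np.float64(4.517), 'joint_pos': array([-3.930e-01,  4.330e-01, -1.270e-01, -1.000e-03, -1.010e+00,
       -1.349e+00]), 'tool_pos': array([ 0.488, -0.375,  0.152]), 'force': array([-0.497, -0.011, -1.106]), 'gripper_width': np.float64(0.034)} [[-0.985, 0.171, 0.001], [0.171, 0.985, 0.001], [-0.001, 0.001, -1.0]]
console local 0.06323055422112595 -0.030688009378298093
```

Emit:
send_rows([
  {"delta_pos":[-0.2,0,0.05],"delta_rot":[0,0,0],"fingers":3.2},
  {"delta_pos":[-0.4,0,0.1],"delta_rot":[0,0,0],"fingers":3.2},
  {"delta_pos":[-0.4,0,0.1],"delta_rot":[0,0,0],"fingers":3.2},
])

```text
t: 4.77
tool_pos: [0.4904, -0.3754, 0.1506]
tool_rot: [-0.269, -3.127, -0.003]
force: [-4.9, 1.7, 4.0]
gripper_width: 0.0343
```

```bash
python3 - <<'E'
from h import *
st();loc()
E
```

```text
{'t': np.float64(4.767), 'joint_pos': array([-3.920e-01,  4.390e-01, -1.200e-01, -1.000e-03, -1.015e+00,
       -1.350e+00]), 'tool_pos': array([ 0.49 , -0.375,  0.151]), 'force': array([-4.91 ,  1.672,  4.039]), 'gripper_width': np.float64(0.034)} [[-0.985, 0.171, -0.003], [0.171, 0.985, 0.002], [0.003, 0.001, -1.0]]
console local 0.06560748684981779 -0.03066176403837901
```

It now resists with about 5 N, so the lever is at its end. Releasing and rising.

Emit:
send_rows([
  {"delta_pos":[0,0,0],"delta_rot":[0,0,0],"fingers":5},
  {"delta_pos":[0,0,0],"delta_rot":[0,0,0],"fingers":6},
  {"delta_pos":[0,0,0],"delta_rot":[0,0,0],"fingers":6},
  {"delta_pos":[0,0,-2],"delta_rot":[0,0,0],"fingers":6},
  {"delta_pos":[0,0,-6],"delta_rot":[0,0,0],"fingers":6},
  {"delta_pos":[0,0,-10],"delta_rot":[0,0,0],"fingers":6},
  {"delta_pos":[0,0,-14],"delta_rot":[0,0,0],"fingers":6},
  {"delta_pos":[0,0,-18],"delta_rot":[0,0,0],"fingers":6},
])

```text
t: 5.43
tool_pos: [0.491, -0.3755, 0.3327]
tool_rot: [-0.269, -3.129, -0.002]
force: [1.9, -0.1, 0.5]
gripper_width: 0.0604
```

```bash
python3 - <<'E'
from h import *
st();pic("k5",[("scene",85,200,205,320)],4)
goto([.654,-.030,.33],rotdown(A(90)))
E
```

```text
{'t': np.float64(5.433), 'joint_pos': array([-3.920e-01,  3.260e-01,  1.710e-01, -1.000e-03, -1.418e+00,
       -1.350e+00]), 'tool_pos': array([ 0.491, -0.376,  0.333]), 'force': array([ 1.933, -0.124,  0.546]), 'gripper_width': np.float64(0.06)} [[-0.985, 0.171, -0.001], [0.171, 0.985, 0.002], [0.002, 0.001, -1.0]]
pos [-9.89 37.05  1.16] rot [-0.009  0.013 -0.171] rows 9.2 1.4
```

View pics/k5.png

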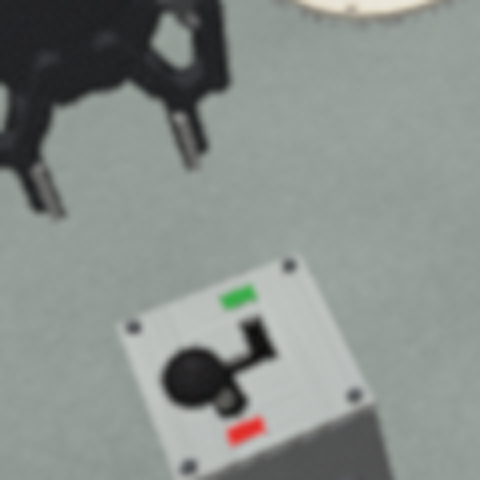

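The lever is at the red end: stick at crop (230,400), next to the red mark, nothing in contact. Next, the guard handle.

Emit:
send_rows([
  {"delta_pos":[-1,3.5,0],"delta_rot":[0,0,-0.08],"fingers":6},
  {"delta_pos":[-2,7.5,0],"delta_rot":[0,0,-0.17],"fingers":6},
  {"delta_pos":[-3,11.3,0.2],"delta_rot":[0,0,-0.17],"fingers":6},
  {"delta_pos":[-4,15.2,0.3],"delta_rot":[0,0,-0.17],"fingers":6},
  {"delta_pos":[-5,19,0.3],"delta_rot":[0,0,-0.17],"fingers":6},
  {"delta_pos":[-6.1,23,0.3],"delta_rot":[0,0,-0.17],"fingers":6},
  {"delta_pos":[-7.2,27,0.3],"delta_rot":[0,0,-0.17],"fingers":6},
  {"delta_pos":[-8.2,31,0.3],"delta_rot":[0,0,-0.17],"fingers":6},
])

```text
t: 6.15
tool_pos: [0.6279, -0.0845, 0.3388]
tool_rot: [0.001, 3.128, -0.015]
force: [2.4, -0.2, 0.2]
gripper_width: 0.06
```

```bash
python3 - <<'E'
from h import *
z=np.load("sceneL.npz");P=cloud("scene",z["d"]);m=(abs(P[...,0]-.48)<.04)&(abs(P[...,1]+.37)<.04)&(P[...,2]>.155)&(P[...,2]<.2);q=P[m];print("knob",q.mean(0),q.min(0),q.max(0),m.sum())
st();goto([.654,-.029,.33],rotdown(A(90)));goto([.654,-.029,.262],rotdown(A(90)))
E
```

```text
knob [ 0.48742877 -0.37581106  0.17825993] [ 0.47082115 -0.39196789  0.159759  ] [ 0.49821251 -0.35743961  0.18992069] 209
{'t': np.float64(6.15), 'joint_pos': array([ 0.127,  0.344,  0.207,  0.011, -1.421, -1.699]), 'tool_pos': array([ 0.628, -0.084,  0.339]), 'force': array([ 2.407, -0.176,  0.23 ]), 'gripper_width': np.float64(0.06)} [[-1.0, 0.001, 0.014], [0.0, 1.0, -0.009], [-0.014, -0.009, -1.0]]
pos [-2.6   5.56  0.86] rot [-0.009  0.014 -0.   ] rows 1.5 0.1
pos [-2.5   5.62  7.66] rot [-0.009  0.014 -0.   ] rows 2.4 0.1
```

Emit:
send_rows([
  {"delta_pos":[-1.3,2.8,0.4],"delta_rot":[0,0,0],"fingers":6},
  {"delta_pos":[-2.6,5.6,0.9],"delta_rot":[-0.009,0.014,0],"fingers":6},
  {"delta_pos":[-2.6,5.6,0.9],"delta_rot":[-0.009,0.014,0],"fingers":6},
  {"delta_pos":[-2.5,5.6,0.9],"delta_rot":[-0.009,0.014,0],"fingers":6},
  {"delta_pos":[-2.5,5.6,3],"delta_rot":[-0.009,0.014,0],"fingers":6},
  {"delta_pos":[-2.5,5.6,5],"delta_rot":[-0.009,0.014,0],"fingers":6},
  {"delta_pos":[-2.5,5.6,7],"delta_rot":[-0.009,0.014,0],"fingers":6},
  {"delta_pos":[-2.5,5.6,7.6],"delta_rot":[-0.009,0.014,0],"fingers":6},
])

```text
t: 6.82
tool_pos: [0.6521, -0.0302, 0.2594]
tool_rot: [-0.003, -3.136, 0.0]
force: [-0.8, -0.1, -0.4]
gripper_width: 0.0599
```

```bash
python3 - <<'E'
from h import *
st();pic("g1",[("scene",230,170,390,290)],5)
E
```

```text
{'t': np.float64(6.817), 'joint_pos': array([ 2.010e-01,  4.190e-01,  1.330e-01, -1.000e-03, -1.289e+00,
       -1.773e+00]), 'tool_pos': array([ 0.652, -0.03 ,  0.259]), 'force': array([-0.82 , -0.12 , -0.379]), 'gripper_width': np.float64(0.06)} [[-1.0, 0.002, -0.005], [0.002, 1.0, -0.0], [0.005, -0.0, -1.0]]
```

View pics/g1.png

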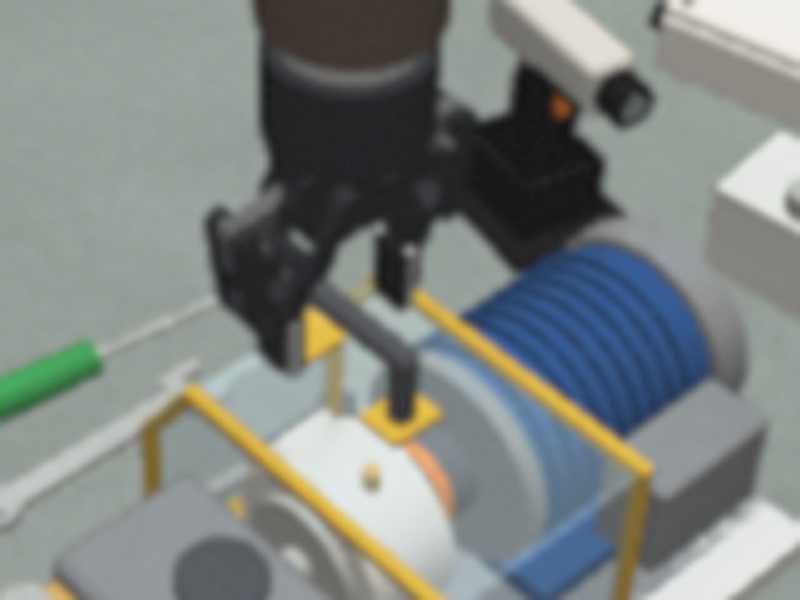

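The bar sits between the fingers. Closing.

Emit:
send_rows([
  {"delta_pos":[0,0.1,-0.3],"delta_rot":[0,0,0],"fingers":4},
  {"delta_pos":[0,0.1,-0.3],"delta_rot":[0,0,0],"fingers":2.5},
  {"delta_pos":[0,0.1,-0.3],"delta_rot":[0,0,0],"fingers":2},
  {"delta_pos":[0,0.1,-0.3],"delta_rot":[0,0,0],"fingers":1},
  {"delta_pos":[0,0.1,-0.3],"delta_rot":[0,0,0],"fingers":1},
  {"delta_pos":[0,0.1,-0.3],"delta_rot":[0,0,0],"fingers":1},
], newtons=40)

```text
t: 7.37
tool_pos: [0.6531, -0.0292, 0.2645]
tool_rot: [-0.002, -3.139, 0.001]
force: [-0.8, 1.5, 3.5]
gripper_width: 0.0122
```

```bash
python3 - <<'E'
from h import *
st()
E
```

```text
{'t': np.float64(7.367), 'joint_pos': array([ 0.202,  0.417,  0.141,  0.   , -1.297, -1.775]), 'tool_pos': array([ 0.653, -0.029,  0.264]), 'force': array([-0.807,  1.527,  3.543]), 'gripper_width': np.float64(0.012)} [[-1.0, 0.001, -0.002], [0.001, 1.0, -0.001], [0.002, -0.001, -1.0]]
```

Emit:
send_rows([
  {"delta_pos":[0,1,0],"delta_rot":[0,0,0],"fingers":1},
  {"delta_pos":[0,2.5,0],"delta_rot":[0,0,0],"fingers":1},
  {"delta_pos":[0,4,0],"delta_rot":[0,0,0],"fingers":1},
  {"delta_pos":[0,5.5,0],"delta_rot":[0,0,0],"fingers":1},
  {"delta_pos":[0,7,0],"delta_rot":[0,0,0],"fingers":1},
  {"delta_pos":[0,8.5,0],"delta_rot":[0,0,0],"fingers":1},
  {"delta_pos":[0,10,0],"delta_rot":[0,0,0],"fingers":1},
  {"delta_pos":[0,11,0],"delta_rot":[0,0,0],"fingers":1},
])

```text
t: 8.03
tool_pos: [0.652, 0.0825, 0.2645]
tool_rot: [-0.0, -3.137, 0.002]
force: [-3.8, -4.5, 3.1]
gripper_width: 0.0125
```

Emit:
send_rows([
  {"delta_pos":[0,0.3,0],"delta_rot":[0,0,0],"fingers":1},
  {"delta_pos":[0,0.6,0],"delta_rot":[0,0,0],"fingers":1},
  {"delta_pos":[0,0.8,0],"delta_rot":[0,0,0],"fingers":1},
  {"delta_pos":[0,0.8,0],"delta_rot":[0,0,0],"fingers":1},
])

```text
t: 8.37
tool_pos: [0.6518, 0.0905, 0.2645]
tool_rot: [-0.0, -3.136, 0.003]
force: [-2.7, -2.2, 2.1]
gripper_width: 0.0122
```

Emit:
send_rows([
  {"delta_pos":[0,0.3,0],"delta_rot":[0,0,0],"fingers":1},
  {"delta_pos":[0,0.6,0],"delta_rot":[0,0,0],"fingers":1},
  {"delta_pos":[0,0.8,0],"delta_rot":[0,0,0],"fingers":1},
  {"delta_pos":[0,0.8,0],"delta_rot":[0,0,0],"fingers":1},
])

```text
t: 8.7
tool_pos: [0.6518, 0.0907, 0.2645]
tool_rot: [-0.006, -3.133, 0.021]
force: [0.2, -22.5, 0.8]
gripper_width: 0.0122
```

Hard stop at y = 0.0907, so fully open. Releasing.

Emit:
send_rows([
  {"delta_pos":[0,0,0],"delta_rot":[0,0,0],"fingers":1},
  {"delta_pos":[0,0,0],"delta_rot":[0,0,0],"fingers":3},
  {"delta_pos":[0,0,0],"delta_rot":[0,0,0],"fingers":5},
  {"delta_pos":[0,0,0],"delta_rot":[0,0,0],"fingers":6},
  {"delta_pos":[0,0,-2],"delta_rot":[0,0,0],"fingers":6},
  {"delta_pos":[0,0,-5],"delta_rot":[0,0,0],"fingers":6},
  {"delta_pos":[4,0,-8],"delta_rot":[0,0,0],"fingers":7},
  {"delta_pos":[8,2,-9],"delta_rot":[0,0,0],"fingers":8},
])

```text
t: 9.37
tool_pos: [0.5843, 0.1079, 0.3535]
tool_rot: [-0.01, -3.137, 0.02]
force: [-0.0, 1.8, 1.5]
gripper_width: 0.0794
```

```bash
python3 - <<'E'
from h import *
st();pic("g2",[("scene",200,170,400,330)],4);pic("g3",[("top",170,115,370,255)],4)
E
```

```text
{'t': np.float64(9.367), 'joint_pos': array([ 0.46 ,  0.279,  0.151,  0.01 , -1.452, -2.038]), 'tool_pos': array([0.584, 0.108, 0.354]), 'force': array([-0.01 ,  1.759,  1.496]), 'gripper_width': np.float64(0.079)} [[-1.0, 0.006, -0.004], [0.006, 1.0, -0.013], [0.004, -0.013, -1.0]]
```

View pics/g2.png

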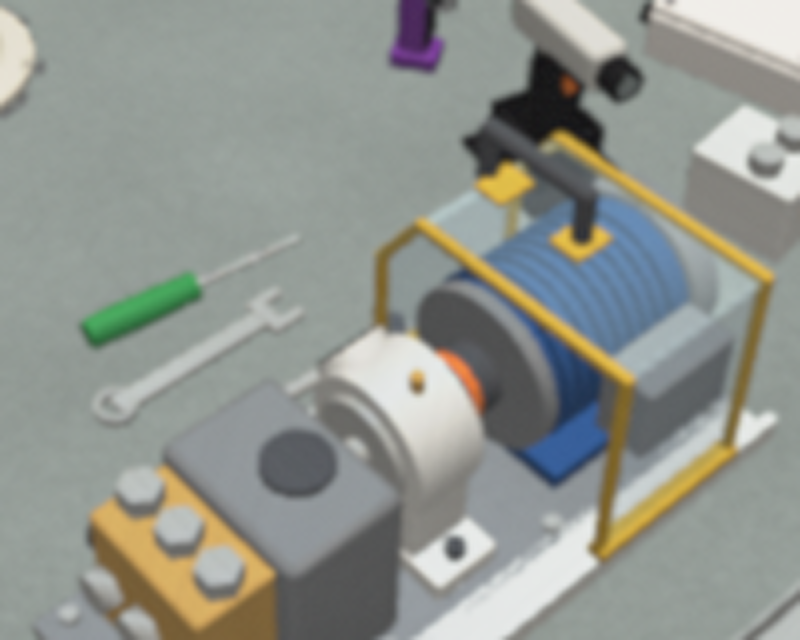

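View pics/g3.png

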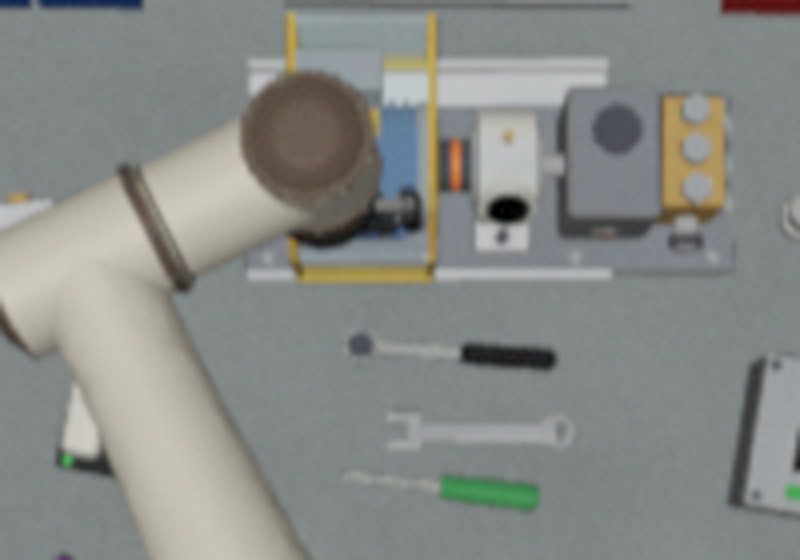

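The guard is open over the motor. The spot is visible as a black ellipse at top px (297,167). Measuring the spot and the rig's yaw.

```bash
python3 - <<'E'
from h import *
z=np.load("topL.npz");p=z["p"];P=cloud("top",z["d"])
m=np.zeros((420,560),np.uint8);m[160:174,289:305]=p[160:174,289:305].max(2)<60
k,l,stt,ce=cv2.connectedComponentsWithStats(m)
for i in range(1,k):
    q=P[l==i];print(stt[i],ce[i],plane("top",ce[i]+0.0,.183).round(4),q.mean(0).round(4),q.min(0).round(3),q.max(0).round(3))
# front white rail: fit line
g=p.astype(int).min(2)
pts=[]
for u in range(284,322):
    col=p[176:190,u].astype(int).sum(1);v=176+np.argmax(col);
    if col.max()>560: pts.append(P[v,u])
pts=np.array(pts);print(len(pts),np.polyfit(pts[:,1],pts[:,0],1),np.median(pts,0))
# gap rig: pump block right side & yellow guard edges
b=(p[...,0]>150)&(p[...,1]>110)&(p[...,2]<90)
q=P[b&(P[...,2]>.225)&(P[...,2]<.25)&(P[...,0]>.5)];print("yellow top",q.min(0),q.max(0))
q=P[b&(P[...,0]>.5)&(P[...,0]<.62)&(P[...,1]>-.03)&(P[...,1]<.2)];print("yellow front",np.percentile(q,[2,50,98],axis=0).round(3))
E
```

```text
[292 165  10   5  42] [296.47619048 167.07142857] [ 0.6286 -0.0412  0.183 ] [ 0.6286 -0.0412  0.1828] [ 0.623 -0.057  0.168] [ 0.635 -0.025  0.2  ]
3 [-0.21961111  0.60751344] [ 0.61310289 -0.02653646  0.07865369]
yellow top [0.61002735 0.02523192 0.22780642] [0.78566771 0.15011535 0.24855643]
yellow front [[0.58  0.025 0.078]
 [0.584 0.075 0.091]
 [0.61  0.146 0.227]]
```

Spot at (0.629, −0.041, 0.183), which matches the stated height and the guard front at 0.584 (91 mm before the origin). Next, the thermometer.

```bash
python3 - <<'E'
from h import *
goto([.461,.327,.27],rotdown(A(79.6)))
E
```

```text
pos [11.96 21.77  8.47] rot [-0.009  0.     0.181] rows 6.3 1.4
```

Emit:
send_rows([
  {"delta_pos":[2,3.5,0.5],"delta_rot":[0,0,0.09],"fingers":8.5},
  {"delta_pos":[4,7,1],"delta_rot":[0,0,0.18],"fingers":8.5},
  {"delta_pos":[6,10.5,2],"delta_rot":[0,0,0.18],"fingers":8.5},
  {"delta_pos":[8,14,3.5],"delta_rot":[0,0,0.18],"fingers":8.5},
  {"delta_pos":[10,18,5.5],"delta_rot":[-0.009,0,0.18],"fingers":8.5},
  {"delta_pos":[12,21.8,8],"delta_rot":[-0.009,0,0.18],"fingers":8.5},
  {"delta_pos":[12,21.8,8.5],"delta_rot":[-0.009,0,0.18],"fingers":8.5},
  {"delta_pos":[12,21.8,8.5],"delta_rot":[-0.009,0,0.18],"fingers":8.5},
])

```text
t: 10.13
tool_pos: [0.4575, 0.33, 0.2656]
tool_rot: [-0.275, -3.124, 0.006]
force: [0.6, -0.1, -0.2]
gripper_width: 0.0854
```

```bash
python3 - <<'E'
from h import *
st();goto([.461,.327,.127],rotdown(A(79.6)))
pic("t1",[("scene",270,90,430,230)],5)
E
```

```text
{'t': np.float64(10.133), 'joint_pos': array([ 9.110e-01,  2.620e-01, -8.300e-02, -2.000e-03, -1.232e+00,
       -2.657e+00]), 'tool_pos': array([0.457, 0.33 , 0.266]), 'force': array([ 0.602, -0.111, -0.163]), 'gripper_width': np.float64(0.085)} [[-0.985, 0.175, -0.005], [0.175, 0.985, -0.004], [0.005, -0.004, -1.0]]
pos [-0.47 -0.17 13.86] rot [-0.004 -0.005  0.006] rows 3.3 0.1
```

View pics/t1.png

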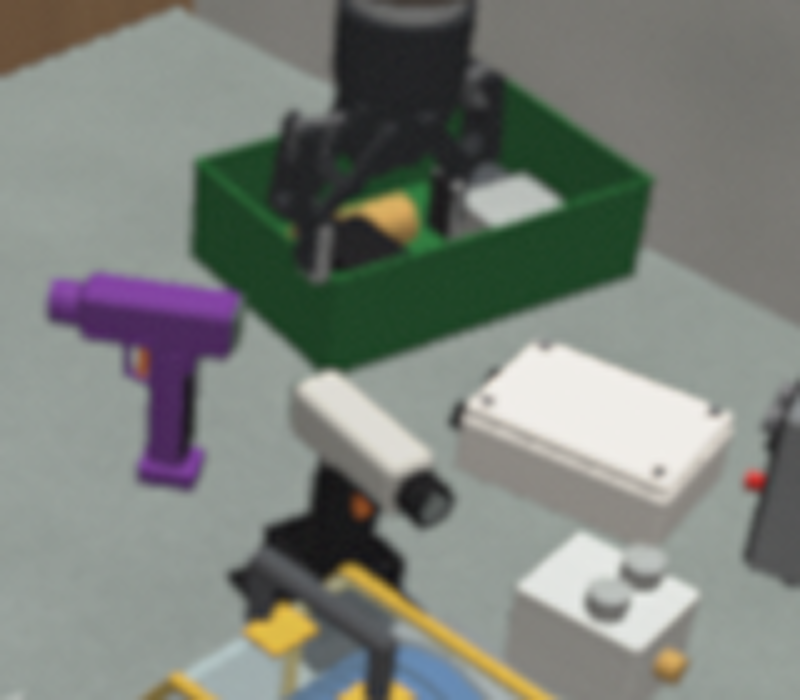

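Emit:
send_rows([
  {"delta_pos":[-0.45,-0.2,0],"delta_rot":[-0.004,-0.005,0],"fingers":8.5},
  {"delta_pos":[-0.45,-0.2,2],"delta_rot":[-0.004,-0.005,0],"fingers":8.5},
  {"delta_pos":[-0.45,-0.2,5],"delta_rot":[-0.004,-0.005,0],"fingers":8.5},
  {"delta_pos":[-0.45,-0.2,8],"delta_rot":[-0.004,-0.005,0],"fingers":8.5},
  {"delta_pos":[-0.45,-0.2,11],"delta_rot":[-0.004,-0.005,0],"fingers":8},
  {"delta_pos":[-0.45,-0.2,13],"delta_rot":[-0.004,-0.005,0],"fingers":7.5},
  {"delta_pos":[-0.45,-0.2,13.8],"delta_rot":[-0.004,-0.005,0],"fingers":7},
  {"delta_pos":[-0.45,-0.2,13.8],"delta_rot":[-0.004,-0.005,0],"fingers":6.5},
])

```text
t: 10.85
tool_pos: [0.4631, 0.3246, 0.1284]
tool_rot: [0.28, 3.128, -0.002]
force: [0.5, -1.0, 0.5]
gripper_width: 0.0648
```

```bash
python3 - <<'E'
from h import *
st();goto([.461,.327,.126],rotdown(A(79.6)))
pic("t2",[("scene",290,130,400,230)],6)
E
```

```text
{'t': np.float64(10.85), 'joint_pos': array([ 0.899,  0.38 , -0.282,  0.003, -0.909, -2.65 ]), 'tool_pos': array([0.463, 0.325, 0.128]), 'force': array([ 0.467, -1.04 ,  0.484]), 'gripper_width': np.float64(0.065)} [[-0.984, 0.177, 0.001], [0.177, 0.984, -0.001], [-0.002, -0.001, -1.0]]
pos [0.25 0.2  0.24] rot [-0.001  0.002  0.003] rows 0.1 0.0
```

View pics/t2.png

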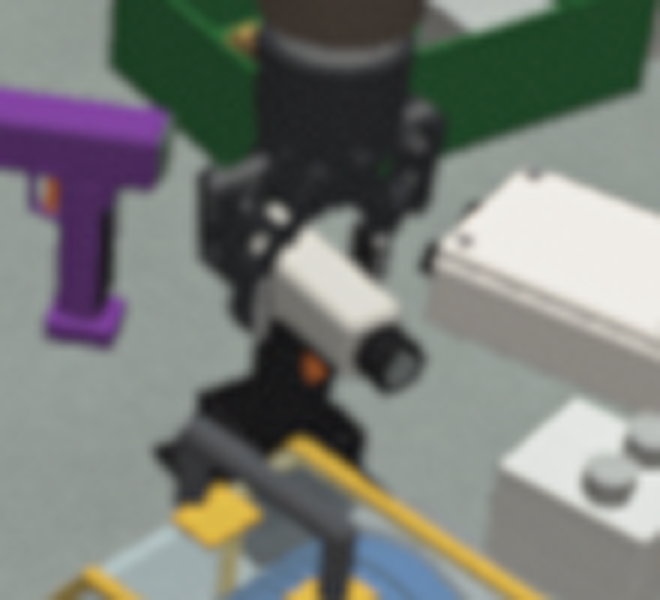

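The barrel (crop (340,295)) is between the fingers. Closing at 60 N.

Emit:
send_rows([
  {"delta_pos":[0.2,0.2,0.2],"delta_rot":[0,0,0],"fingers":5.5},
  {"delta_pos":[0.2,0.2,0.2],"delta_rot":[0,0,0],"fingers":4.6},
  {"delta_pos":[0.2,0.2,0.2],"delta_rot":[0,0,0],"fingers":4.1},
  {"delta_pos":[0.2,0.2,0.2],"delta_rot":[0,0,0],"fingers":3.8},
  {"delta_pos":[0.2,0.2,0.2],"delta_rot":[0,0,0],"fingers":3.2},
  {"delta_pos":[0.2,0.2,0.2],"delta_rot":[0,0,0],"fingers":3.0},
  {"delta_pos":[0.2,0.2,0.2],"delta_rot":[0,0,0],"fingers":3.0},
  {"delta_pos":[0.2,0.2,0.2],"delta_rot":[0,0,0],"fingers":3.0},
], newtons=60)

```text
t: 11.57
tool_pos: [0.463, 0.3287, 0.1294]
tool_rot: [0.277, 3.123, 0.005]
force: [-0.4, 1.7, 5.7]
gripper_width: 0.0352
```

```bash
python3 - <<'E'
from h import *
st()
E
```

```text
{'t': np.float64(11.567), 'joint_pos': array([ 0.904,  0.38 , -0.281,  0.004, -0.905, -2.655]), 'tool_pos': array([0.463, 0.329, 0.129]), 'force': array([-0.414,  1.727,  5.707]), 'gripper_width': np.float64(0.035)} [[-0.984, 0.176, 0.006], [0.176, 0.984, 0.003], [-0.006, 0.004, -1.0]]
```

Emit:
send_rows([
  {"delta_pos":[0,0,-1],"delta_rot":[0,0,0],"fingers":3.0},
  {"delta_pos":[0,0,-2.5],"delta_rot":[0,0,0],"fingers":3.0},
  {"delta_pos":[0,0,-4],"delta_rot":[0,0,0],"fingers":3.0},
  {"delta_pos":[0,0,-6],"delta_rot":[0,0,0],"fingers":3.0},
  {"delta_pos":[0,0,-8],"delta_rot":[0,0,0],"fingers":3.0},
  {"delta_pos":[0,0,-9.5],"delta_rot":[0,0,0],"fingers":3.0},
  {"delta_pos":[0,0,-10],"delta_rot":[0,0,0],"fingers":3.0},
  {"delta_pos":[0,0,-10],"delta_rot":[0,0,0],"fingers":3.0},
])

```text
t: 12.23
tool_pos: [0.4623, 0.3284, 0.2302]
tool_rot: [0.278, 3.123, 0.007]
force: [0.7, 0.5, -3.5]
gripper_width: 0.0354
```

```bash
python3 - <<'E'
from h import *
st();pic("t3",[("scene",290,110,400,210)],6)
goto([.451,-.041,.215],rotdown(A(90)))
E
```

```text
{'t': np.float64(12.233), 'joint_pos': array([ 0.905,  0.283, -0.146,  0.003, -1.135, -2.654]), 'tool_pos': array([0.462, 0.328, 0.23 ]), 'force': array([ 0.726,  0.517, -3.488]), 'gripper_width': np.float64(0.035)} [[-0.984, 0.176, 0.006], [0.176, 0.984, 0.004], [-0.006, 0.005, -1.0]]
pos [ -5.45 -36.52   1.29] rot [ 0.003  0.004 -0.177] rows 8.9 1.4
```

View pics/t3.png

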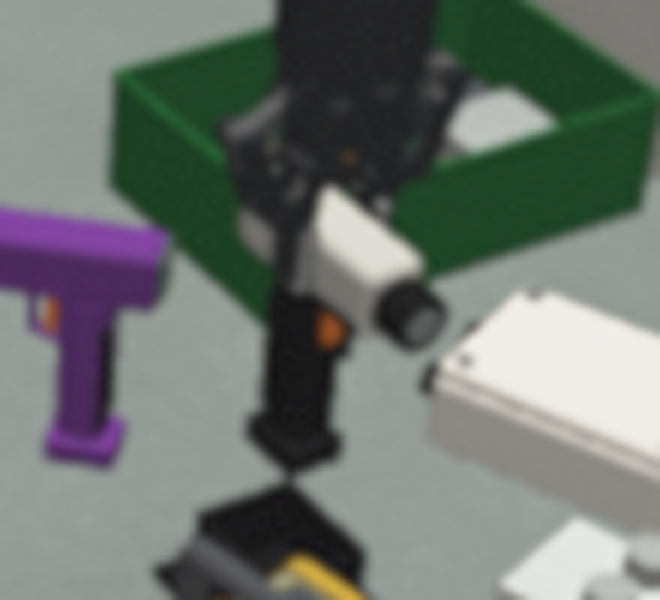

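The thermometer is lifted clear and hangs upright. Carrying it to the aim pose.

Emit:
send_rows([
  {"delta_pos":[-0.4,-2,0],"delta_rot":[0,0,-0.02],"fingers":3.0},
  {"delta_pos":[-0.8,-5,0],"delta_rot":[0,0,-0.05],"fingers":3.0},
  {"delta_pos":[-1.2,-8,0],"delta_rot":[0,0,-0.08],"fingers":3.0},
  {"delta_pos":[-1.6,-11,0],"delta_rot":[0,0,-0.11],"fingers":3.0},
  {"delta_pos":[-2,-14,0],"delta_rot":[0,0,-0.14],"fingers":3.0},
  {"delta_pos":[-2.5,-17,0],"delta_rot":[0,0,-0.17],"fingers":3.0},
  {"delta_pos":[-3,-20,0],"delta_rot":[0,0,-0.177],"fingers":3.0},
  {"delta_pos":[-3.5,-23,0],"delta_rot":[0,0,-0.177],"fingers":3.0},
])

```text
t: 12.95
tool_pos: [0.454, 0.0936, 0.2265]
tool_rot: [0.0, 3.141, 0.001]
force: [0.6, -0.4, -2.7]
gripper_width: 0.0352
```

```bash
python3 - <<'E'
from h import *
st();goto([.451,-.041,.18],rotdown(A(90)))
E
```

```text
{'t': np.float64(12.95), 'joint_pos': array([ 0.555,  0.111, -0.378, -0.   , -1.081, -2.126]), 'tool_pos': array([0.454, 0.094, 0.226]), 'force': array([ 0.577, -0.395, -2.686]), 'gripper_width': np.float64(0.035)} [[-1.0, 0.0, 0.001], [0.0, 1.0, 0.001], [-0.001, 0.001, -1.0]]
pos [  0.31 -13.46   4.63] rot [ 0.001  0.001 -0.   ] rows 3.4 0.0
```

Emit:
send_rows([
  {"delta_pos":[0,-3,0.5],"delta_rot":[0,0,0],"fingers":3.0},
  {"delta_pos":[0,-6,1.5],"delta_rot":[0,0,0],"fingers":3.0},
  {"delta_pos":[0.1,-9,2.5],"delta_rot":[0,0,0],"fingers":3.0},
  {"delta_pos":[0.2,-11.5,4],"delta_rot":[0,0,0],"fingers":3.0},
  {"delta_pos":[0.2,-13,5],"delta_rot":[0,0,0],"fingers":3.0},
  {"delta_pos":[0.2,-13.4,5.5],"delta_rot":[0,0,0],"fingers":3.0},
  {"delta_pos":[0.2,-13.4,5.5],"delta_rot":[0,0,0],"fingers":3.0},
  {"delta_pos":[0.2,-13.4,5.5],"delta_rot":[0,0,0],"fingers":3.0},
])

```text
t: 13.62
tool_pos: [0.4517, -0.0403, 0.1707]
tool_rot: [-0.001, -3.141, -0.001]
force: [-0.1, 0.4, -2.8]
gripper_width: 0.035
```

```bash
python3 - <<'E'
from h import *
st();pic("a1",[("scene",200,170,360,310)],5);pic("a2",[("top",235,140,355,240)],6)
for n in("scene","top"):
    z=np.load(n+"L.npz");P=cloud(n,z["d"])
    m=(P[...,0]>.38)&(P[...,0]<.58)&(abs(P[...,1]+.04)<.05)&(P[...,2]>.14)&(P[...,2]<.215);br=z["p"].max(2)
    for nm,k in(("light",m&(br>130)),("dark front",m&(br<90)&(P[...,0]>.5))):
        q=P[k];
        if len(q)>4: print(n,nm,len(q),cv2.minAreaRect((q[:,:2]*1000).astype(np.float32)),q.min(0).round(3),q.max(0).round(3))
E
```

```text
{'t': np.float64(13.617), 'joint_pos': array([ 2.710e-01,  1.520e-01, -4.840e-01, -1.000e-03, -9.360e-01,
       -1.842e+00]), 'tool_pos': array([ 0.452, -0.04 ,  0.171]), 'force': array([-0.074,  0.363, -2.819]), 'gripper_width': np.float64(0.035)} [[-1.0, 0.001, -0.001], [0.001, 1.0, 0.0], [0.001, 0.0, -1.0]]
scene light 248 ((451.51776123046875, -40.91425323486328), (104.39395141601562, 56.01887130737305), 11.731928825378418) [ 0.4   -0.071  0.165] [ 0.505 -0.011  0.206]
scene dark front 120 ((517.1622924804688, -42.50696563720703), (23.701007843017578, 28.552316665649414), 2.500293254852295) [ 0.505 -0.057  0.169] [ 0.529 -0.028  0.202]
top light 65 ((411.4041748046875, -40.12870407104492), (31.94968605041504, 21.069910049438477), 89.01216125488281) [ 0.401 -0.056  0.194] [ 0.422 -0.024  0.214]
```

View pics/a1.png

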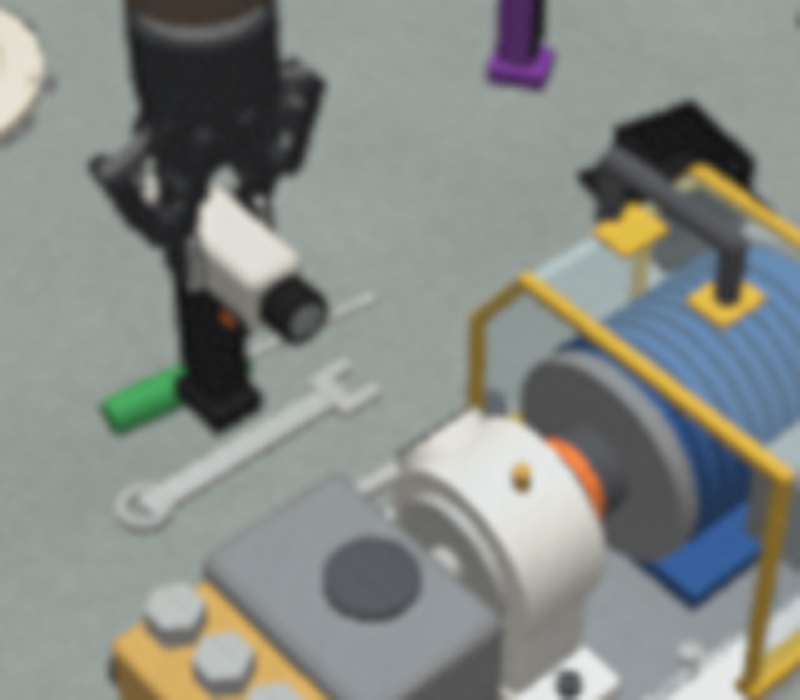

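View pics/a2.png

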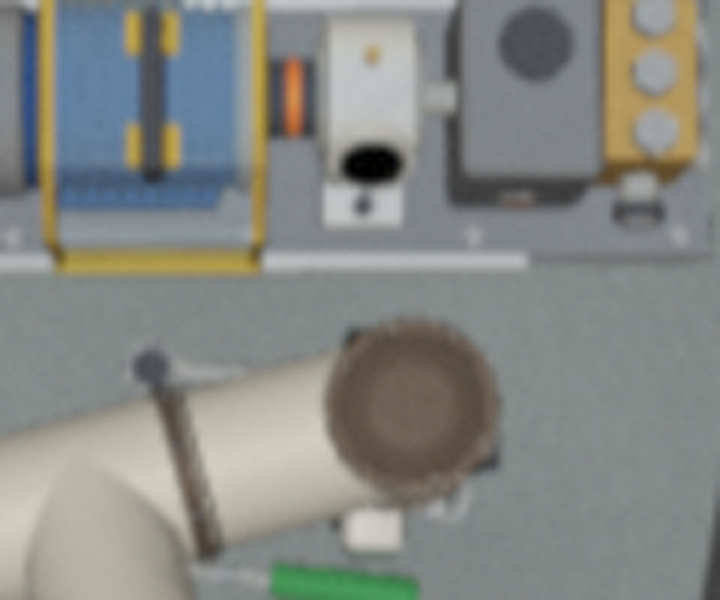

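```bash
python3 - <<'E'
from h import *
a=np.load("scene0.npz");b=np.load("sceneL.npz")
for nm,z,(x0,y0,x1,y1) in(("dock",a,(343,178,366,204)),("aim",b,(248,220,270,243))):
    p=z["p"][y0:y1,x0:x1];P=cloud("scene",z["d"])[y0:y1,x0:x1]
    d=(p.max(2)<100)&(P[...,2]>.1);q=P[d];
    print(nm,"dark",d.sum(),q.mean(0).round(4),np.percentile(q,[2,98],axis=0).round(4).tolist())
    cv2.imwrite(f"pics/n_{nm}.png",cv2.resize(p[:,:,::-1],None,fx=14,fy=14,interpolation=cv2.INTER_NEAREST))
# barrel top plane, light
for nm,z,c,yaw,zr in(("dock",a,(.464,.328),A(-10.2),(.15,.175)),("aim",b,(.452,-.04),0,(.19,.215))):
    P=cloud("scene",z["d"]);ex=np.array([np.cos(yaw),np.sin(yaw)]);ey=np.array([-ex[1],ex[0]])
    d=P[...,:2]-c;u=d@ex;v=d@ey
    m=(abs(u)<.06)&(abs(v)<.013)&(P[...,2]>zr[0])&(P[...,2]<zr[1])&(z["p"].max(2)>150)
    A_=np.c_[u[m],v[m],np.ones(m.sum())];f=np.linalg.lstsq(A_,P[...,2][m],rcond=None)[0];print(nm,m.sum(),f.round(4),np.std(A_@f-P[...,2][m]).round(4),u[m].min(),u[m].max())
E
python3 -c "
import cv2,numpy as np
a=cv2.imread('pics/n_dock.png');b=cv2.imread('pics/n_aim.png');h=min(a.shape[0],b.shape[0]);cv2.imwrite('pics/n.png',np.hstack([a[:h],b[:h]]))"
```

```text
dock dark 110 [0.5249 0.3114 0.1463] [[0.4938, 0.3013, 0.1275], [0.5386, 0.3278, 0.1588]]
aim dark 147 [ 0.5163 -0.0445  0.1859] [[0.4713, -0.0573, 0.1319], [0.5278, -0.0289, 0.1998]]
dock 176 [-0.0041 -0.025   0.1615] 0.0018 -0.05894979136562449 0.05052134696304196
aim 174 [-0.014   0.0117  0.2029] 0.0017 -0.05034544596088969 0.051339627742723215
```

View pics/n.png

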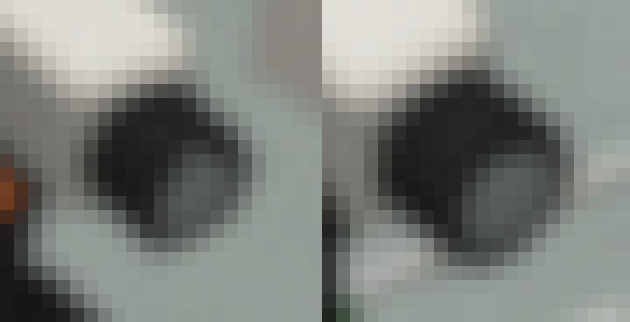

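```bash
python3 - <<'E'
from h import *
print(proj("scene",[.5376,.3134,.143]),"vs 356.4 190.6")
for X in([.5277,-.0405,.1843],[.5277,-.0425,.1843],[.5287,-.0405,.1833]): print(X,proj("scene",X),"vs 260.6 233.4")
E
```

```text
[356.29180672 192.10837998] vs 356.4 190.6
[0.5277, -0.0405, 0.1843] [261.03724613 234.11380225] vs 260.6 233.4
[0.5277, -0.0425, 0.1843] [260.42124911 234.46966517] vs 260.6 233.4
[0.5287, -0.0405, 0.1833] [261.29171882 234.60302693] vs 260.6 233.4
```

Predicted and seen nose positions agree within 1 px. The nose is 101 mm from the spot, on its height and y. Holding.

Emit:
send_rows([
  {"delta_pos":[0,0,0],"delta_rot":[0,0,0],"fingers":3.0},
  {"delta_pos":[0,0,0],"delta_rot":[0,0,0],"fingers":3.0},
  {"delta_pos":[0,0,0],"delta_rot":[0,0,0],"fingers":3.0},
  {"delta_pos":[0,0,0],"delta_rot":[0,0,0],"fingers":3.0},
  {"delta_pos":[0,0,0],"delta_rot":[0,0,0],"fingers":3.0},
  {"delta_pos":[0,0,0],"delta_rot":[0,0,0],"fingers":3.0},
  {"delta_pos":[0,0,0],"delta_rot":[0,0,0],"fingers":3.0},
  {"delta_pos":[0,0,0],"delta_rot":[0,0,0],"fingers":3.0},
])

```text
t: 14.38
tool_pos: [0.4525, -0.0396, 0.1717]
tool_rot: [-0.002, 3.14, 0.001]
force: [-0.5, -0.2, -2.4]
gripper_width: 0.0354
```

Emit:
send_rows([
  {"delta_pos":[0,0,0],"delta_rot":[0,0,0],"fingers":3.0},
  {"delta_pos":[0,0,0],"delta_rot":[0,0,0],"fingers":3.0},
  {"delta_pos":[0,0,0],"delta_rot":[0,0,0],"fingers":3.0},
  {"delta_pos":[0,0,0],"delta_rot":[0,0,0],"fingers":3.0},
  {"delta_pos":[0,0,0],"delta_rot":[0,0,0],"fingers":3.0},
  {"delta_pos":[0,0,0],"delta_rot":[0,0,0],"fingers":3.0},
  {"delta_pos":[0,0,0],"delta_rot":[0,0,0],"fingers":3.0},
  {"delta_pos":[0,0,0],"delta_rot":[0,0,0],"fingers":3.0},
])

```text
t: 15.05
tool_pos: [0.4525, -0.0396, 0.1716]
tool_rot: [-0.001, 3.14, 0.001]
force: [0.5, -0.2, -3.3]
gripper_width: 0.0352
```

Emit:
send_rows([
  {"delta_pos":[0,0,0],"delta_rot":[0,0,0],"fingers":3.0},
  {"delta_pos":[0,0,0],"delta_rot":[0,0,0],"fingers":3.0},
  {"delta_pos":[0,0,0],"delta_rot":[0,0,0],"fingers":3.0},
  {"delta_pos":[0,0,0],"delta_rot":[0,0,0],"fingers":3.0},
  {"delta_pos":[0,0,0],"delta_rot":[0,0,0],"fingers":3.0},
  {"delta_pos":[0,0,0],"delta_rot":[0,0,0],"fingers":3.0},
  {"delta_pos":[0,0,0],"delta_rot":[0,0,0],"fingers":3.0},
  {"delta_pos":[0,0,0],"delta_rot":[0,0,0],"fingers":3.0},
])

```text
t: 15.72
tool_pos: [0.4525, -0.0396, 0.1716]
tool_rot: [-0.001, 3.14, 0.001]
force: [-0.7, -0.3, -2.6]
gripper_width: 0.0354
```

Emit:
send_rows([
  {"delta_pos":[0,0,0],"delta_rot":[0,0,0],"fingers":3.0},
  {"delta_pos":[0,0,0],"delta_rot":[0,0,0],"fingers":3.0},
  {"delta_pos":[0,0,0],"delta_rot":[0,0,0],"fingers":3.0},
  {"delta_pos":[0,0,0],"delta_rot":[0,0,0],"fingers":3.0},
  {"delta_pos":[0,0,0],"delta_rot":[0,0,0],"fingers":3.0},
  {"delta_pos":[0,0,0],"delta_rot":[0,0,0],"fingers":3.0},
  {"delta_pos":[0,0,0],"delta_rot":[0,0,0],"fingers":3.0},
  {"delta_pos":[0,0,0],"delta_rot":[0,0,0],"fingers":3.0},
])

```text
t: 16.38
tool_pos: [0.4525, -0.0396, 0.1716]
tool_rot: [-0.001, 3.14, 0.001]
force: [0.1, -0.1, -2.4]
gripper_width: 0.0349
```

```bash
python3 - <<'E'
from h import *
st();goto([.463,.3287,.225],rotdown(A(79.86)))
E
```

```text
{'t': np.float64(16.383), 'joint_pos': array([ 2.720e-01,  1.510e-01, -4.830e-01, -1.000e-03, -9.360e-01,
       -1.841e+00]), 'tool_pos': array([ 0.452, -0.04 ,  0.172]), 'force': array([ 0.109, -0.079, -2.418]), 'gripper_width': np.float64(0.035)} [[-1.0, -0.001, 0.002], [-0.001, 1.0, 0.001], [-0.002, 0.001, -1.0]]
pos [-1.09 36.83 -5.3 ] rot [0.001 0.001 0.178] rows 8.9 1.4
```

It held steady for 2.7 s. Time is plentiful, so I'll trim the 1–2 mm offset and hold once more.

Emit:
send_rows([
  {"delta_pos":[0,-0.1,0.15],"delta_rot":[0,0,0],"fingers":3.0},
  {"delta_pos":[0,-0.1,0.15],"delta_rot":[0,0,0],"fingers":3.0},
  {"delta_pos":[0,-0.1,0.15],"delta_rot":[0,0,0],"fingers":3.0},
  {"delta_pos":[0,-0.1,0.15],"delta_rot":[0,0,0],"fingers":3.0},
  {"delta_pos":[0,-0.1,0.15],"delta_rot":[0,0,0],"fingers":3.0},
  {"delta_pos":[0,-0.1,0.15],"delta_rot":[0,0,0],"fingers":3.0},
  {"delta_pos":[0,-0.1,0.15],"delta_rot":[0,0,0],"fingers":3.0},
  {"delta_pos":[0,-0.1,0.15],"delta_rot":[0,0,0],"fingers":3.0},
])

```text
t: 17.05
tool_pos: [0.4525, -0.0406, 0.1702]
tool_rot: [-0.001, 3.14, 0.001]
force: [0.3, -0.2, -3.1]
gripper_width: 0.0349
```

Emit:
send_rows([
  {"delta_pos":[0,0,0],"delta_rot":[0,0,0],"fingers":3.0},
  {"delta_pos":[0,0,0],"delta_rot":[0,0,0],"fingers":3.0},
  {"delta_pos":[0,0,0],"delta_rot":[0,0,0],"fingers":3.0},
  {"delta_pos":[0,0,0],"delta_rot":[0,0,0],"fingers":3.0},
  {"delta_pos":[0,0,0],"delta_rot":[0,0,0],"fingers":3.0},
  {"delta_pos":[0,0,0],"delta_rot":[0,0,0],"fingers":3.0},
  {"delta_pos":[0,0,0],"delta_rot":[0,0,0],"fingers":3.0},
  {"delta_pos":[0,0,0],"delta_rot":[0,0,0],"fingers":3.0},
])

```text
t: 17.72
tool_pos: [0.4525, -0.0406, 0.1702]
tool_rot: [-0.001, 3.14, 0.001]
force: [0.2, 0.4, -2.9]
gripper_width: 0.0353
```

Emit:
send_rows([
  {"delta_pos":[0,0,0],"delta_rot":[0,0,0],"fingers":3.0},
  {"delta_pos":[0,0,0],"delta_rot":[0,0,0],"fingers":3.0},
  {"delta_pos":[0,0,0],"delta_rot":[0,0,0],"fingers":3.0},
  {"delta_pos":[0,0,0],"delta_rot":[0,0,0],"fingers":3.0},
  {"delta_pos":[0,0,0],"delta_rot":[0,0,0],"fingers":3.0},
  {"delta_pos":[0,0,0],"delta_rot":[0,0,0],"fingers":3.0},
  {"delta_pos":[0,0,0],"delta_rot":[0,0,0],"fingers":3.0},
  {"delta_pos":[0,0,0],"delta_rot":[0,0,0],"fingers":3.0},
])

```text
t: 18.38
tool_pos: [0.4525, -0.0406, 0.1702]
tool_rot: [-0.002, 3.14, 0.001]
force: [-1.0, 0.2, -3.2]
gripper_width: 0.0351
```

Emit:
send_rows([
  {"delta_pos":[0,0,0],"delta_rot":[0,0,0],"fingers":3.0},
  {"delta_pos":[0,0,0],"delta_rot":[0,0,0],"fingers":3.0},
  {"delta_pos":[0,0,0],"delta_rot":[0,0,0],"fingers":3.0},
  {"delta_pos":[0,0,0],"delta_rot":[0,0,0],"fingers":3.0},
  {"delta_pos":[0,0,0],"delta_rot":[0,0,0],"fingers":3.0},
  {"delta_pos":[0,0,0],"delta_rot":[0,0,0],"fingers":3.0},
  {"delta_pos":[0,0,0],"delta_rot":[0,0,0],"fingers":3.0},
  {"delta_pos":[0,0,0],"delta_rot":[0,0,0],"fingers":3.0},
])

```text
t: 19.05
tool_pos: [0.4525, -0.0406, 0.1702]
tool_rot: [-0.001, 3.14, 0.001]
force: [-0.6, 0.3, -2.7]
gripper_width: 0.0353
```

```bash
python3 - <<'E'
from h import *
st();goto([.463,.3287,.225],rotdown(A(79.86)))
E
```

```text
{'t': np.float64(19.05), 'joint_pos': array([ 2.700e-01,  1.530e-01, -4.850e-01, -1.000e-03, -9.320e-01,
       -1.839e+00]), 'tool_pos': array([ 0.453, -0.041,  0.17 ]), 'force': array([-0.621,  0.268, -2.716]), 'gripper_width': np.float64(0.035)} [[-1.0, -0.001, 0.002], [-0.001, 1.0, 0.001], [-0.002, 0.001, -1.0]]
pos [-1.09 36.93 -5.45] rot [0.001 0.001 0.178] rows 9.0 1.4
```

Emit:
send_rows([
  {"delta_pos":[0,2,-2],"delta_rot":[0,0,0],"fingers":3.0},
  {"delta_pos":[0,5,-4],"delta_rot":[0,0,0.02],"fingers":3.0},
  {"delta_pos":[0,8,-5.5],"delta_rot":[0,0,0.05],"fingers":3.0},
  {"delta_pos":[0,11.5,-5.5],"delta_rot":[0,0,0.08],"fingers":3.0},
  {"delta_pos":[-0.3,15,-5.5],"delta_rot":[0,0,0.11],"fingers":3.0},
  {"delta_pos":[-0.5,18.5,-5.5],"delta_rot":[0,0,0.14],"fingers":3.0},
  {"delta_pos":[-0.7,22,-5.5],"delta_rot":[0,0,0.16],"fingers":3.0},
  {"delta_pos":[-0.8,25,-5.5],"delta_rot":[0,0,0.178],"fingers":3.0},
])

```text
t: 19.72
tool_pos: [0.4601, 0.2116, 0.2255]
tool_rot: [0.278, 3.127, 0.002]
force: [0.7, 0.3, -2.5]
gripper_width: 0.0354
```

```bash
python3 - <<'E'
from h import *
st();goto([.463,.3287,.225],rotdown(A(79.86)))
E
```

```text
{'t': np.float64(19.717), 'joint_pos': array([ 0.752,  0.186, -0.288,  0.   , -1.094, -2.5  ]), 'tool_pos': array([0.46 , 0.212, 0.225]), 'force': array([ 0.672,  0.339, -2.511]), 'gripper_width': np.float64(0.035)} [[-0.984, 0.176, 0.002], [0.176, 0.984, 0.001], [-0.002, 0.002, -1.0]]
pos [ 1.78 11.58  0.06] rot [ 0.002  0.002 -0.   ] rows 2.8 0.0
```

Emit:
send_rows([
  {"delta_pos":[0.5,3.5,0],"delta_rot":[0,0,0],"fingers":3.0},
  {"delta_pos":[1.0,7,0],"delta_rot":[0,0,0],"fingers":3.0},
  {"delta_pos":[1.5,10,0],"delta_rot":[0,0,0],"fingers":3.0},
  {"delta_pos":[1.8,11.5,0],"delta_rot":[0,0,0],"fingers":3.0},
  {"delta_pos":[1.8,11.6,0],"delta_rot":[0,0,0],"fingers":3.0},
  {"delta_pos":[1.8,11.6,0],"delta_rot":[0,0,0],"fingers":3.0},
])

```text
t: 20.22
tool_pos: [0.4624, 0.3293, 0.225]
tool_rot: [0.276, 3.129, 0.0]
force: [0.1, -0.2, -2.8]
gripper_width: 0.0352
```

```bash
python3 - <<'E'
from h import *
st();goto([.463,.3287,.1294],rotdown(A(79.86)))
E
```

```text
{'t': np.float64(20.217), 'joint_pos': array([ 9.040e-01,  2.920e-01, -1.470e-01,  1.000e-03, -1.132e+00,
       -2.652e+00]), 'tool_pos': array([0.462, 0.329, 0.225]), 'force': array([ 0.087, -0.164, -2.835]), 'gripper_width': np.float64(0.035)} [[-0.985, 0.175, 0.001], [0.175, 0.985, 0.0], [-0.001, 0.0, -1.0]]
pos [-0.06 -0.05  9.56] rot [0.    0.001 0.001] rows 2.3 0.0
```

Lowering, slower near the floor.

Emit:
send_rows([
  {"delta_pos":[0,0,1.5],"delta_rot":[0,0,0],"fingers":3.0},
  {"delta_pos":[-0.05,-0.05,3],"delta_rot":[0,0,0],"fingers":3.0},
  {"delta_pos":[-0.05,-0.05,4.5],"delta_rot":[0,0,0],"fingers":3.0},
  {"delta_pos":[-0.05,-0.05,6],"delta_rot":[0,0,0],"fingers":3.0},
  {"delta_pos":[-0.05,-0.05,7.5],"delta_rot":[0,0,0],"fingers":3.0},
  {"delta_pos":[-0.05,-0.05,8.6],"delta_rot":[0,0,0],"fingers":3.0},
  {"delta_pos":[-0.05,-0.05,9.1],"delta_rot":[0,0,0],"fingers":3.0},
  {"delta_pos":[-0.05,-0.05,9.3],"delta_rot":[0,0,0],"fingers":3.0},
])

```text
t: 20.88
tool_pos: [0.4627, 0.327, 0.1312]
tool_rot: [-0.278, -3.129, 0.003]
force: [-0.1, -1.0, -2.3]
gripper_width: 0.035
```

```bash
python3 - <<'E'
from h import *
st();pic("d1",[("scene",290,130,400,230)],6)
E
```

```text
{'t': np.float64(20.883), 'joint_pos': array([ 9.02e-01,  3.79e-01, -2.75e-01,  1.00e-03, -9.19e-01, -2.65e+00]), 'tool_pos': array([0.463, 0.327, 0.131]), 'force': array([-0.133, -0.972, -2.339]), 'gripper_width': np.float64(0.035)} [[-0.984, 0.177, -0.001], [0.177, 0.984, -0.002], [0.0, -0.002, -1.0]]
```

View pics/d1.png

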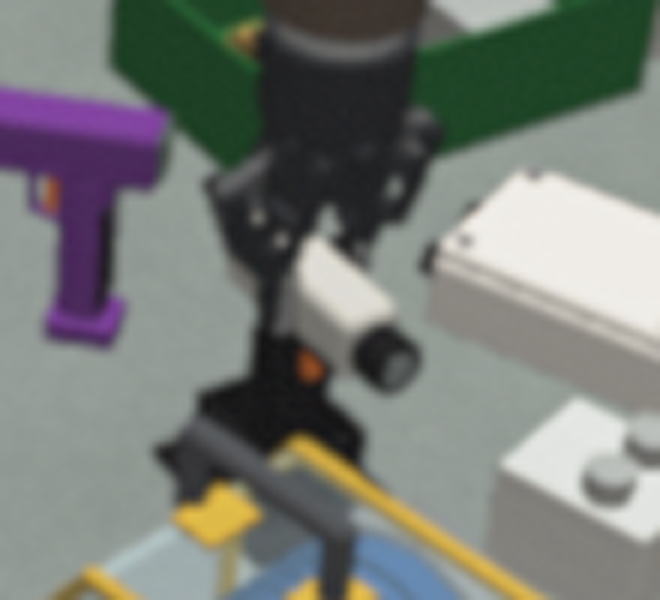

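The foot is inside the pocket, about 1–2 mm above the floor. Lowering until contact.

Emit:
send_rows([
  {"delta_pos":[0,0.1,0.1],"delta_rot":[0,0,0],"fingers":3.0},
  {"delta_pos":[0,0.1,0.2],"delta_rot":[0,0,0],"fingers":3.0},
  {"delta_pos":[0,0.1,0.2],"delta_rot":[0,0,0],"fingers":3.0},
  {"delta_pos":[0,0.1,0.2],"delta_rot":[0,0,0],"fingers":3.0},
])

```text
t: 21.27
tool_pos: [0.4632, 0.3287, 0.1301]
tool_rot: [0.278, 3.129, -0.0]
force: [0.8, 0.5, -2.4]
gripper_width: 0.0351
```

Emit:
send_rows([
  {"delta_pos":[0,0,0.1],"delta_rot":[0,0,0],"fingers":3.0},
  {"delta_pos":[0,0,0.2],"delta_rot":[0,0,0],"fingers":3.0},
  {"delta_pos":[0,0,0.2],"delta_rot":[0,0,0],"fingers":3.0},
])

```text
t: 21.52
tool_pos: [0.4636, 0.329, 0.1294]
tool_rot: [0.277, 3.127, 0.001]
force: [-1.1, -0.2, 3.2]
gripper_width: 0.0353
```

Contact: the force went from −2.4 to +3.2 N at the original height. Opening slowly and rising.

Emit:
send_rows([
  {"delta_pos":[0,0,0],"delta_rot":[0,0,0],"fingers":3.8},
  {"delta_pos":[0,0,0],"delta_rot":[0,0,0],"fingers":4.3},
  {"delta_pos":[0,0,0],"delta_rot":[0,0,0],"fingers":5},
  {"delta_pos":[0,0,0],"delta_rot":[0,0,0],"fingers":6},
  {"delta_pos":[0,0,0],"delta_rot":[0,0,0],"fingers":7},
  {"delta_pos":[0,0,0],"delta_rot":[0,0,0],"fingers":7},
  {"delta_pos":[0,0,-1.5],"delta_rot":[0,0,0],"fingers":7},
  {"delta_pos":[0,0,-4],"delta_rot":[0,0,0],"fingers":7},
])

```text
t: 22.18
tool_pos: [0.4621, 0.3276, 0.1669]
tool_rot: [-0.277, -3.127, 0.008]
force: [0.3, -0.1, 0.0]
gripper_width: 0.0701
```

Emit:
send_rows([
  {"delta_pos":[0,0,-3],"delta_rot":[0,0,0],"fingers":7},
  {"delta_pos":[0,0,-7],"delta_rot":[0,0,0],"fingers":7},
  {"delta_pos":[0,0,-11],"delta_rot":[0,0,0],"fingers":7},
  {"delta_pos":[0,0,-14],"delta_rot":[0,0,0],"fingers":7},
  {"delta_pos":[2,-5,-14],"delta_rot":[0,0,0],"fingers":7},
  {"delta_pos":[4,-9,-14],"delta_rot":[0,0,0],"fingers":7},
  {"delta_pos":[6,-13,-14],"delta_rot":[0,0,0],"fingers":7},
  {"delta_pos":[6,-13,-14],"delta_rot":[0,0,0],"fingers":7},
])

```text
t: 22.85
tool_pos: [0.3779, 0.2075, 0.3079]
tool_rot: [-0.279, -3.126, 0.007]
force: [-1.0, -0.9, -0.0]
gripper_width: 0.0703
```

```bash
python3 - <<'E'
from h import *
st();pic("e1",[("scene",0,0,560,420)],1.4);pic("e2",[("top",0,0,560,420)],1.4)
z=np.load("sceneL.npz");p=z["p"]
cv2.imwrite("pics/e3.png",np.hstack([cv2.resize(p[y0:y0+80,x0:x0+80,::-1],None,fx=5,fy=5,interpolation=cv2.INTER_CUBIC) for x0,y0 in((300,150),(105,235))]))
a=np.load("top0.npz")["p"].astype(int);b=np.load("topL.npz")["p"].astype(int)
E
```

```text
{'t': np.float64(22.85), 'joint_pos': array([ 0.882, -0.004, -0.292, -0.   , -1.289, -2.63 ]), 'tool_pos': array([0.378, 0.207, 0.308]), 'force': array([-1.031, -0.87 , -0.028]), 'gripper_width': np.float64(0.07)} [[-0.984, 0.177, -0.004], [0.177, 0.984, -0.004], [0.003, -0.005, -1.0]]
```

View pics/e1.png

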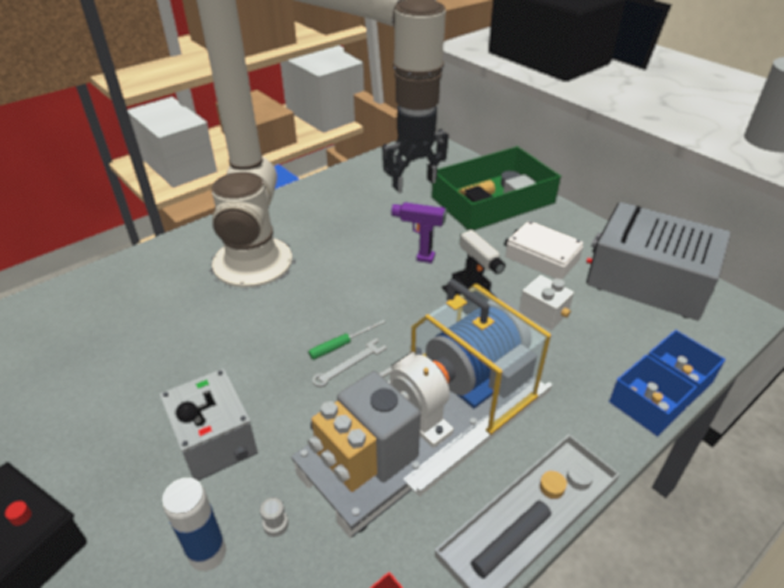

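View pics/e2.png

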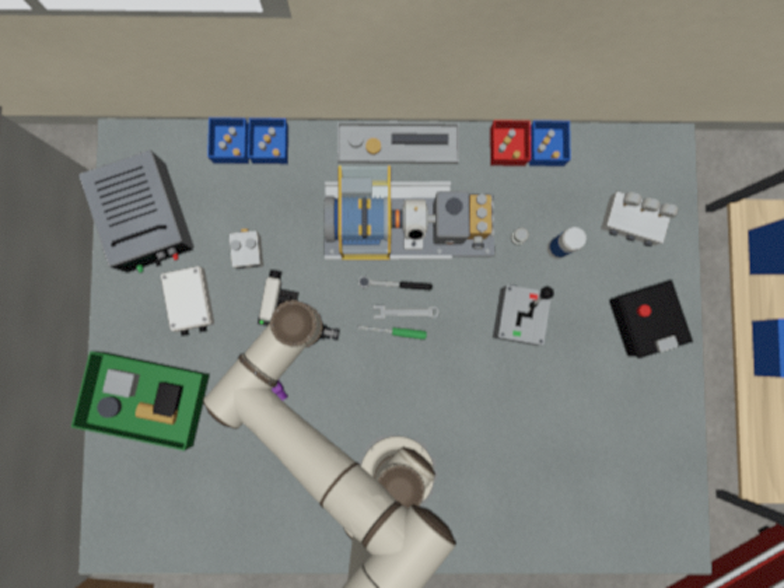

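View pics/e3.png

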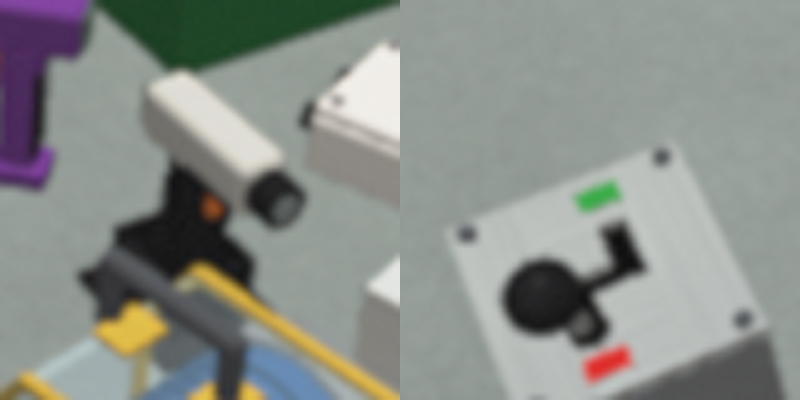

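The final views show:
- **Thermometer:** upright in the holder, in the same pixels as at the start.
- **Lever:** at the red end.
- **Guard:** over the motor.
- **Bystanders:** where they were.
- **Gripper:** clear of everything.

Settling briefly, then handing in.

Emit:
send_rows([
  {"delta_pos":[0,0,0],"delta_rot":[0,0,0],"fingers":7},
  {"delta_pos":[0,0,0],"delta_rot":[0,0,0],"fingers":7},
  {"delta_pos":[0,0,0],"delta_rot":[0,0,0],"fingers":7},
  {"delta_pos":[0,0,0],"delta_rot":[0,0,0],"fingers":7},
])

```text
t: 23.28
tool_pos: [0.3793, 0.2092, 0.3083]
tool_rot: [-0.278, -3.127, 0.006]
force: [-0.1, 1.2, 0.0]
gripper_width: 0.0697
```

```bash
python3 -c "
from plant import sign_off;print(sign_off())"
```

```text
the job is handed in; nothing more can be done
None
```

The job is done and handed in at 23.3 s of the 69 s allowed.

- **Lever:** I took it through the Z-gate from the green end to the red end, until it resisted with about 5 N.
- **Guard:** I then slid it left by its handle to its stop, where it pushed back with 22 N.
- **Reading:** I aimed the thermometer level at the spot with the nose about 10 cm away (101 mm on the first hold) and held it still for 2.7 s. I then trimmed the aim by 1–2 mm and held for another 2.5 s or so.
- **Return:** The thermometer went back into its holder at the pose I took it from. I released it and moved the gripper clear.

**Last checks:** the final pictures show the thermometer upright in its holder, the lever at the red end, the guard over the motor and the bystanders where they were. None of the checks failed. The two cameras and the guard's stop put the same points 1–4 mm apart, so the aim on the spot is good to about 2–3 mm.

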